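# Probe the punch guide of a die set over a gauge blade

### The arm

A 7-joint arm with a two-finger parallel gripper is mounted at the origin on the work surface. World frame = base frame: x ahead of the robot, y to its left, z up, the work surface at z = 0. Lengths are in m, angles in rad, forces in N, time in s.
With the tool pointing down it reaches from about 0.425 to 0.925 m from the base axis. Payload 6.8 kg.
Tool frame: the origin (TCP) lies midway between the tips of the shut fingers; the grasp point (between the pads) lies 19 mm behind it; z points along the fingers, x is the direction in which the jaws open and shut, and the axes are right-handed (so a half turn about z gives the same grasp; the last joint's range is limited). The gripper opens to 85 mm and grips with 20 to 120 N. Pads are 22 mm wide; open, the fingers measure 114 mm over their backs; the gripper's body (76 mm by 85 mm) begins 54 mm behind the grasp point. The pads swing forward as they close: fully open they stand 13 mm farther back than shut.
Start: joints at [-1.254, 0.477, 0.022, 1.555, -0.011, 1.109, -0.083], TCP at [0.278, 0.615, 0.209] pointing down, gripper open.
Joint ranges: [-2.96, 2.96], [-0.34, 2.1], [-1.41, 1.46], [0.24, 2.44], [-1.37, 4.51], [0.17, 1.92], [-2.96, 2.96]. Speed limits (rad/s): [2.39, 2.39, 3.14, 3.14, 3.14, 3.14, 3.14].

### API

Orientations are given as a rotation vector (axis times angle).
In Python, from bench import r gives the robot as it stands. The module is installed in compiled form; this text tells all that it offers.
- The arm moves only by the shell command python3 -m pendant 'ROWS' [OPENING] [FORCE]. ROWS is text: rows parted by semicolons, each of 4 numbers parted by spaces: the shift along the tool's x, y, z in cm, then the turn about the tool's z in degrees. A call has 1 to 8 rows; each row shifts and turns the pose as measured when the row begins, along the tool's axes as they then stand; what a row does not reach is not made up. A row lasts 1/12 s, in which the tool goes at most 41.7 mm and 7.16 degrees, less where a joint would pass 70% of its speed; a pose out of reach is approached as far as the arm can. A call with a gripper value outside its range is refused whole. OPENING is the closure in counts, from 0 (fully open) to 255 (shut), set as the call begins (- or left out, the last holds). The fingers move at their own pace and stop on an object; FORCE is the grip in N (left out, the last holds). Time passes only in rows, so rows that do not move let the fingers close. It gives the time, the measured TCP pose, the force and the opening at its end, in the units of the state.
- r.get_obs(): the state, without advancing time (a new reading comes with each control period).
- r.grab_frame(name): name is "scene" or "top" or "wrist"; returns a dict with "color" (420x560x3 uint8, red, green, blue), "fx", "fy", "cx", "cy" (pixels), "dist_coeffs" ([k1, k2, p1, p2, k3] as OpenCV has them; the pictures are not rectified), "R" (3x3) and "t" (3): a world point X has camera coordinates R X + t; the wrist camera has in their place "hand_eye" (4x4, takes a point from camera to tool coordinates, whose origin is the TCP and whose axes are the tool frame's). Camera axes: x right, y down, z forward; pixel columns grow to the right and rows downward; lengths in m; the calibration is good to about 2 mm. A picture is of the moment at which its call begins: read the wrist's pose just before it. There is no depth.
- r.hand_in(): hands the job in, once; it reports no verdict.
The state is a dict: "clock": time; "joints": joint angles; "qvel": joint speeds; "tau": joint torques, N m; "tcp_pos": TCP position; "orientation": TCP orientation; "contact_force": force on the tool from outside, world axes, zero at the start; "moment": the same for the moment, N m; "grip_width": finger opening in m.
Only numpy, scipy, OpenCV 4.12 (cv2) and the standard library are available. Lean on these libraries where they do the work, as an engineer would, in place of code of your own. Each camera call takes 0.05 s, during which the arm holds its last target.

### The job

Slide the flat gauge blade into the slot of the die set until its cross stop is up against the plates, and leave it there lying on the base as a shield over the die. Then take the long thin probe rod with the square grip from the rack and lower it upright through the guide hole in the upper plate, never letting the rod touch the die set or the blade, until its tip is down inside the wider hole of the middle plate, just clear of the blade. Finish while still holding the rod there, steady and centred in the guide hole, and leave the other tools and parts where they are.

Things in the scene. Friction and masses are not known exactly. Their poses are not given: they have to be found in the camera images.
- dieset: Fixed steel die set. Origin: on the bench under the guide hole, z up. Base 100 (x) by 170 (y, -125 to +45) mm, top 18 mm up; its bare part y -125 to -40 is a porch. Over y -40 to 40, x -50 to 50: middle plate, 26 to 36 mm up, with a 34 mm hole; corner posts; upper guide plate, 61 to 86 mm up. Both holes on the origin's axis. Slot along y under the middle plate, between side rails.
- guide_hole (a point): Centre of the guide hole's upper mouth, on the top face of the upper plate, 86 mm above the bench; hole 22 mm in diameter, 25 mm long, vertical. Axes as the die set's.
- slot_mouth (a point): Centre of the slot's mouth on the porch side (die set's -y), 40 mm from the hole axis, 22 mm above the bench. Slot 38 mm wide (x), 8 mm high (18 to 26 mm above the bench), its floor level with the porch. The blade enters along +y. Axes as the die set's.
- gauge_grip (a point): Centre of the gauge's upright aluminium grip, 14 (x) by 40 (y) by 45 mm tall, 22.5 mm above the gauge's flat underside. Loose, 0.2 kg, on the bench. The blade points to gauge +y, flush with the underside: 30 mm wide, 4 mm thick, ending 115 mm from this point. Cross stop on it 50 mm wide, 16 tall, front face 45 mm from this point, 70 mm of blade beyond.
- gauge_stop (a point): Point on the front face of the gauge's cross stop, on the blade's centre line, 2 mm above the underside. Axes as the gauge's. When home it meets the face of the rails and plates, 40 mm from the hole axis on the die set's -y side.
- rod_grip (a point): Centre of the probe rod's square steel grip, 18 by 18 mm (faces square to its x and y), 50 mm tall. Below it a round stem 10 mm thick, 95 mm long. Loose, 0.12 kg. It hangs upright in one of the rack's holes, grip resting on the rack, this point 135 mm above the bench. The other two places hold shorter punches with round heads.
- rod_tip (a point): Lower end of the probe rod, on its axis, 120 mm below the grip's centre. z points up the rod.
- rack: Fixed wooden rack, origin on the bench under its centre. Top plate 210 (x) by 60 (y) mm, 12 mm thick, upper face 110 mm above the bench, three 14 mm holes at x = -75, 0, +75 mm.
Things that resemble listed ones, but are neither listed nor needed, are in the scene too. What is shaped like the part that bears gauge_grip but brown, red or yellow is not meant.

How it is judged:
On the way, in this order (a step that is already met when the one before it is completed fails the run):
1. the gauge blade is in the slot up to its stop, lying there released (y of gauge_stop in the frame of dieset between -0.044 and -0.037 m and x of gauge_stop in the frame of dieset between -0.008 and 0.008 m and z of gauge_stop in the frame of dieset between 0.016 and 0.025 m and angle between the y axis of gauge_stop and the y axis of dieset, either way round below 0.15 rad and contact force between the fingers and gauge below 0.1 N), for 0.2 s.
2. the probe rod is down through the guide hole, its tip in the middle plate's hole, clear of the blade (horizontal distance between rod_tip and guide_hole below 0.0035 m and z of rod_tip in the frame of dieset between 0.0225 and 0.036 m and angle between rod_tip's own z axis and vertical below 0.07 rad), for 0.2 s.
At the end, for the whole second after the job is handed in: Gauge released in the slot, lying on the base, stop within 4 mm of the plates. Rod held by the gripper alone, still, within 0.07 rad of upright, tip within 3.5 mm of the guide hole's axis, 22.5 to 36 mm above the bench: below the middle plate's top, not touching blade or die set (all of step 1 and all of step 2 and contact force between the fingers and rod above 1 N and linear speed of rod below 0.02 m/s and contact force between rod and dieset below 0.1 N and contact force between rod and gauge below 0.1 N and contact force between rod and rack below 0.1 N); the arm keeps its last pose, push and grip.
It fails at once if the probe rod touches the die set (contact force between rod and dieset above 0.2 N).
It fails at once if the probe rod touches the gauge (contact force between rod and gauge above 0.2 N).
It fails at once if another tool or part on the bench or in the rack is moved more than 20 mm (distance of any of setter, punch, screwdriver, jar, oiler, dring_a, dring_b, carton from where it was at the start of the episode above 0.02 m).
It also fails if it takes over 61 s, if anything falls off the work surface, if the arm or the gripper's body presses on something with over 40 N, if the wrist force passes 120 N, or if a joint passes its speed limit or range.

## Working session

There is one attempt and no reset: what is moved stays moved. The work goes in short steps, Python scripts to look and compute and a shell command to move; the robot and the scene stay as the last step left them, time stands still between calls to the robot, and variables do not carry over. Pictures are saved under pics/ and viewed, and the job is handed in when it is done.

```bash
mkdir -p pics; cat > h.py <<'E'
import numpy as np, cv2
from bench import r
from scipy.spatial.transform import Rotation as Ro
def snap(name,fn):
    o=r.get_obs(); f=r.grab_frame(name)
    cv2.imwrite('pics/'+fn+'.png',f['color'][:,:,::-1])
    d={k:np.array(f[k]) for k in f if k!='color'}
    if name=='wrist':
        T=np.eye(4);T[:3,:3]=Ro.from_rotvec(o['orientation']).as_matrix();T[:3,3]=o['tcp_pos']
        C=T@d['hand_eye']; d['R']=C[:3,:3].T; d['t']=-d['R']@C[:3,3]
    np.savez('pics/'+fn+'.npz',**d); return o
def crop(fn,x0,y0,x1,y1,s,out):
    im=cv2.imread('pics/'+fn+'.png')[y0:y1,x0:x1]
    cv2.imwrite('pics/'+out+'.png',cv2.resize(im,None,fx=s,fy=s,interpolation=cv2.INTER_CUBIC))
def K(d): return np.array([[d['fx'],0,d['cx']],[0,d['fy'],d['cy']],[0,0,1]],float)
def ray(fn,uv):
    d=np.load('pics/'+fn+'.npz'); p=cv2.undistortPoints(np.array([[uv]],float),K(d),d['dist_coeffs'])[0,0]
    v=d['R'].T@np.array([p[0],p[1],1]); c=-d['R'].T@d['t']; return c,v
def onz(fn,uv,z):
    c,v=ray(fn,uv); return c+v*(z-c[2])/v[2]
def proj(fn,X):
    d=np.load('pics/'+fn+'.npz'); X=np.atleast_2d(np.array(X,float))
    return cv2.projectPoints(X,cv2.Rodrigues(d['R'])[0],d['t'],K(d),d['dist_coeffs'])[0][:,0]
def tri(obs):
    A=np.zeros((3,3));b=np.zeros(3)
    for fn,uv in obs:
        c,v=ray(fn,uv);v=v/np.linalg.norm(v);P=np.eye(3)-np.outer(v,v);A+=P;b+=P@c
    return np.linalg.solve(A,b)
E
python3 - <<'E'
from h import *
np.set_printoptions(precision=4,suppress=True)
for n in ['scene','top','wrist']:
    o=snap(n,n+'0'); d=np.load('pics/'+n+'0.npz'); print(n,d['fx'],-d['R'].T@d['t'])
print(o)
E
```

```text
scene 446.27592761282204 [1.1406 0.8495 0.7966]
top 490.6892347986258 [ 0.3686 -0.0916  1.2159]
wrist 355.3402477238326 [0.2151 0.6423 0.3729]
{'clock': 0.1, 'joints': array([-1.2541,  0.4777,  0.0224,  1.5564, -0.0115,  1.1093, -0.0831]), 'qvel': array([-0.0002, -0.002 ,  0.0019, -0.0023, -0.0011,  0.0005, -0.0002]), 'tau': array([  0.005 , -59.7756,   1.6139, -28.1954,   0.0129,   0.005 ,
        -0.    ]), 'tcp_pos': array([0.278 , 0.6145, 0.2078]), 'orientation': array([ 2.6389,  1.7028, -0.002 ]), 'contact_force': array([-0.0846,  0.4163, -0.2134]), 'moment': array([-0.0143,  0.0421,  0.0089]), 'grip_width': 0.08498531720299993}
```

View pics/scene0.png

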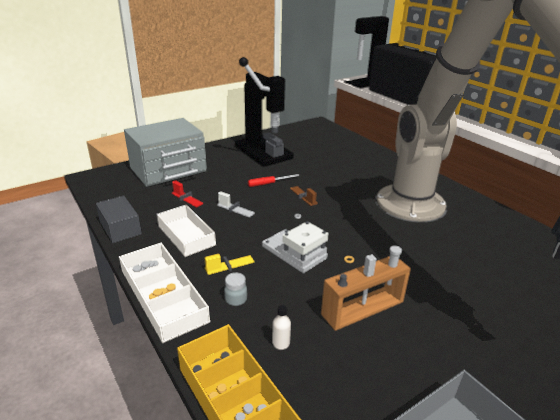

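View pics/top0.png

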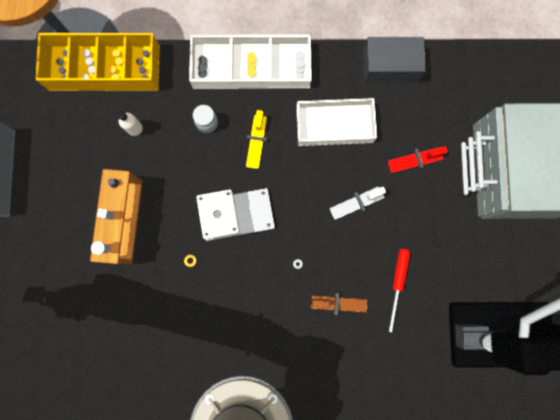

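View pics/wrist0.png

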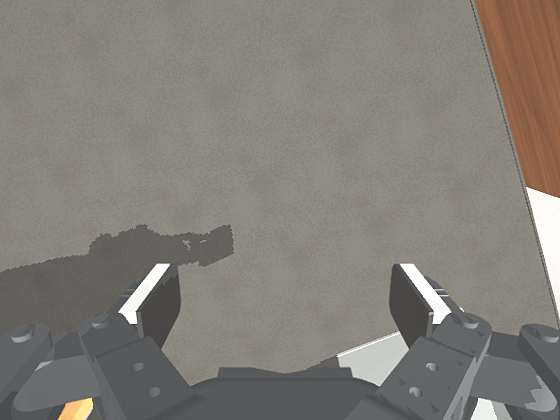

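```bash
python3 - <<'E'
from h import *
np.set_printoptions(precision=4,suppress=True)
P=[[0,0,0],[.5,0,0],[.5,.3,0],[.278,.615,.2],[.8,0,0],[.5,-.3,0]]
print(proj('top0',P)); print(proj('scene0',P))
for n,uv in dict(die=(217,213),gauge=(358,202),rack=(103,213)).items(): print(n,onz('top0',uv,.0))
E
```

```text
[[240.8194 429.8902]
 [242.1764 218.9669]
 [121.4769 219.3969]
 [-70.9031 318.8575]
 [242.9002 102.8415]
 [362.5291 218.5429]]
[[410.2147 202.3683]
 [293.88   248.3255]
 [363.6474 309.754 ]
 [565.3058 288.899 ]
 [201.39   284.7797]
 [243.3097 203.7779]]
die [0.5152 0.0629 0.    ]
gauge [ 0.5417 -0.2897  0.    ]
rack [0.5162 0.3465 0.    ]
```

```bash
python3 - <<'E'
from h import *
crop('top0',180,170,400,260,3.6,'c1')
crop('top0',70,150,170,280,4.5,'c2')
crop('scene0',210,170,420,340,3.8,'c3')
E
```

```text
(no output)
```

View pics/c1.png

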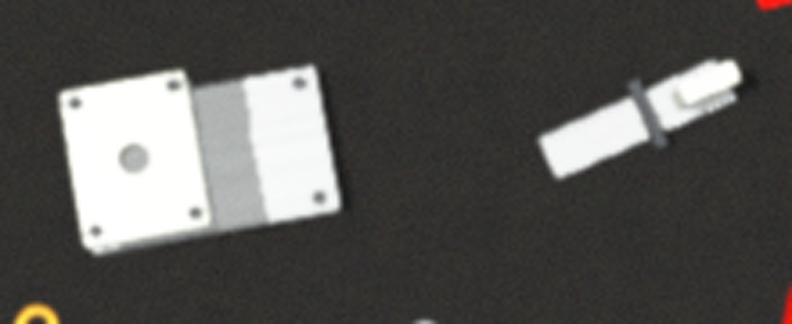

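View pics/c2.png

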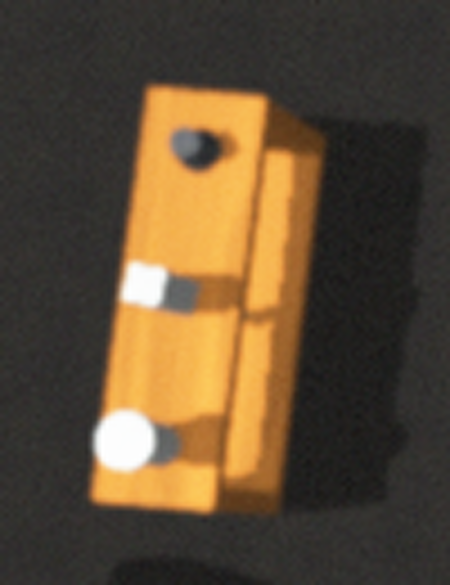

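View pics/c3.png

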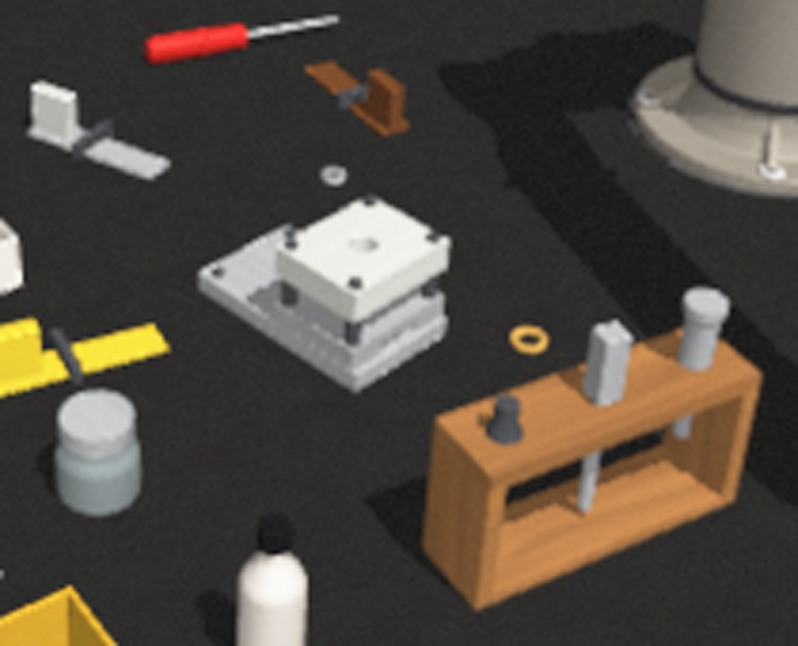

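```bash
cat > fit.py <<'E'
from h import *
from scipy.optimize import least_squares
def fit(obs,x0,pr=True):
    # obs: list (fn,uv,Xlocal); params x,y,yaw + per-camera pixel bias none
    def res(p):
        R=Ro.from_euler('z',p[2]).as_matrix();e=[]
        for fn,uv,X in obs: e.append(proj(fn,R@np.array(X)+[p[0],p[1],0])[0]-uv)
        return np.concatenate(e)
    s=least_squares(res,x0,loss='soft_l1')
    if pr: print(s.x,'deg',np.degrees(s.x[2]));print(res(s.x).reshape(-1,2).round(1).tolist())
    return s.x
E
python3 - <<'E'
from fit import *
np.set_printoptions(precision=4,suppress=True)
t=lambda u,v:((u)/3.6+180,(v)/3.6+170)
s=lambda u,v:((u)/3.8+210,(v)/3.8+170)
a=.05;b=.04
top=[('top0',t(60,92),(a,b,.086)),('top0',t(185,70),(a,-b,.086)),('top0',t(212,222),(-a,-b,.086)),('top0',t(133,158),(0,0,.086)),('top0',t(316,66),(a,-.125,.018)),('top0',t(341,211),(-a,-.125,.018))]
sc=[('scene0',s(363,245),(0,0,.086)),('scene0',s(278,248),(a,-b,.086)),('scene0',s(358,297),(a,b,.086)),('scene0',s(449,240),(-a,b,.086)),('scene0',s(369,197),(-a,-b,.086)),('scene0',s(200,270),(a,-.125,.018))]
for o in (top,sc,top+sc): fit(o,[.515,.063,0.1])
g=[('top0',t(538,138),(-.015,.115,.004)),('top0',t(558,180),(.015,.115,.004))]
# grip top
sg=[('scene0',s(168,160),(.015,.115,.004)),('scene0',s(150,177),(-.015,.115,.004))]
for u in [(-1,0)]: pass
print(onz('top0',t(538,138),.004),onz('top0',t(558,180),.004),onz('top0',t(708,83),.045))
print(onz('scene0',s(168,160),.004),onz('scene0',s(150,177),.004),onz('scene0',s(54,96),.045))
print('rod',onz('top0',(145/4.5+70,284/4.5+150),.160),onz('scene0',s(611,331),.160))
E
```

```text
[0.5033 0.0506 0.1709] deg 9.791734089405546
[[0.5, 0.1], [-0.3, 0.3], [-0.8, 0.2], [0.6, -0.2], [-0.1, 0.1], [-0.0, -0.5]]
[0.5036 0.0565 0.1786] deg 10.232756862248852
[[0.3, -0.3], [-0.4, -0.2], [-0.3, -0.2], [0.4, 0.2], [0.4, -0.2], [-0.5, 0.6]]
[0.5028 0.0522 0.1719] deg 9.850810344985847
[[-0.2, 0.3], [-1.0, 0.5], [-1.5, 0.4], [-0.1, -0.0], [-0.7, 0.3], [-0.7, -0.4], [-0.4, -1.1], [-1.0, -1.1], [-1.1, -1.1], [-0.3, -0.5], [-0.1, -1.0], [-0.9, -0.4]]
[ 0.5254 -0.2175  0.004 ] [ 0.4962 -0.2308  0.004 ] [ 0.557  -0.3281  0.045 ]
[ 0.4991 -0.2288  0.004 ] [ 0.5264 -0.2136  0.004 ] [ 0.5629 -0.3164  0.045 ]
rod [0.4965 0.2905 0.16  ] [0.4973 0.2933 0.16  ]
```

Candidates (top view): aluminium gauge (358,202). Look-alikes are brown (340,303), red (418,159) and yellow (257,140). Only the aluminium one fits. For the rod, the square grip is at (102,213), and the round-headed punches at (113,183) and (97,248) are not it. Crops c1–c3 confirm both choices. First I turn and move towards the gauge.

```bash
cat > go.py <<'E'
import sys
from h import *
# go.py x y z yawdeg(tool x dir) : print tool-axis shift cm and turn
o=r.get_obs();R=Ro.from_rotvec(o['orientation']).as_matrix()
x,y,z,a=map(float,sys.argv[1:5])
d=R.T@(np.array([x,y,z])-o['tcp_pos'])*100
yaw=np.degrees(np.arctan2(R[1,0],R[0,0]))
turn=-(a-yaw); turn=(turn+90)%180-90
print('clk %.2f pos'%o['clock'],o['tcp_pos'].round(4),'yaw %.2f tilt %.4f'%(yaw,np.arccos(-R[2,2])),'shift cm',d.round(2),'turn %.2f'%turn,'F',o['contact_force'].round(1),'w %.4f'%o['grip_width'])
E
python3 -m pendant '0 0 0 7;0 0 0 7;0 0 0 7;0 0 0 7;0 0 0 7;0 0 0 6.2' 0 40
python3 go.py 0.5585 -0.328 0.2 24.5
```

```text
clock: 0.65
tcp_pos: [0.2776, 0.6128, 0.2054]
orientation: [3.072, 0.633, -0.006]
contact_force: [0.5, -0.2, 0.2]
grip_width: 0.0856
clk 0.65 pos [0.2776 0.6128 0.2054] yaw 23.28 tilt 0.0062 shift cm [-11.38  97.52   0.99] turn -1.22 F [ 0.5 -0.2  0.2] w 0.0856
```

```bash

python3 -m pendant '2 3.5 -0.1 0;2 3.5 -0.1 0;2 3.5 -0.1 0;2 3.5 -0.1 0;0 4 -0.1 0;0 4 -0.1 0;0 4 -0.1 0;0 4 -0.1 0'
python3 go.py 0.5585 -0.328 0.2 24.5
python3 -m pendant '-1 4 -0.1 0;-1 4 -0.1 0;-1 4 -0.1 0;-1 4 -0.1 0;-1 4 -0.1 0;-1 4 -0.1 0;-1 4 -0.1 0;-1 4 -0.1 0'
python3 go.py 0.5585 -0.328 0.2 24.5
```

```text
clock: 1.32
tcp_pos: [0.466, 0.3714, 0.2086]
orientation: [3.069, 0.658, -0.016]
contact_force: [0.8, 0.1, -0.4]
grip_width: 0.0854
clk 1.32 pos [0.466  0.3714 0.2086] yaw 24.19 tilt 0.0109 shift cm [-20.22  67.59   1.15] turn -0.31 F [ 0.8  0.1 -0.4] w 0.0854
clock: 1.98
tcp_pos: [0.5226, 0.0433, 0.2172]
orientation: [3.069, 0.656, -0.016]
contact_force: [0.5, -1.1, -0.3]
grip_width: 0.0853
clk 1.98 pos [0.5226 0.0433 0.2172] yaw 24.13 tilt 0.0108 shift cm [-11.88  35.35   1.88] turn -0.37 F [ 0.5 -1.1 -0.3] w 0.0853
```

```bash
python3 -m pendant '-1 3.5 -0.1 0;-1 3.5 0 0;-1 3.5 0 0;0 0 0 0'
python3 -c "
from h import *
snap('wrist','w1')"
python3 go.py 0.5585 -0.328 0.2 24.5
```

```text
clock: 2.32
tcp_pos: [0.5373, -0.0804, 0.2196]
orientation: [3.069, 0.637, -0.014]
contact_force: [-0.2, -0.9, 0.3]
grip_width: 0.0852
clk 2.37 pos [ 0.5372 -0.0769  0.2193] yaw 23.59 tilt 0.0108 shift cm [-8.08 23.86  2.08] turn -0.91 F [0.5 0.2 0.6] w 0.0860
```

View pics/w1.png

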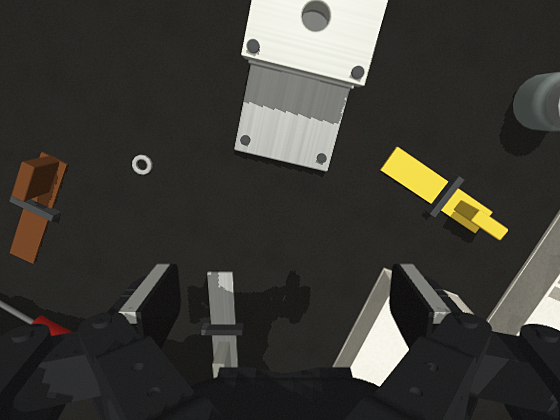

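```bash
python3 -c "
from h import *
crop('w1',220,0,400,180,4.2,'c4')
crop('w1',190,255,330,375,5,'c5')"
```

```text
(no output)
```

View pics/c4.png

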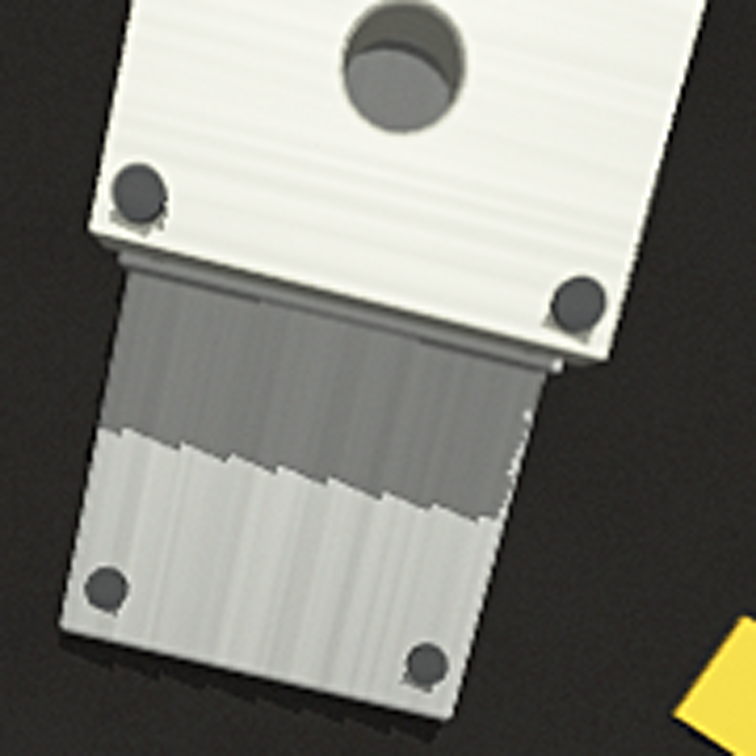

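View pics/c5.png

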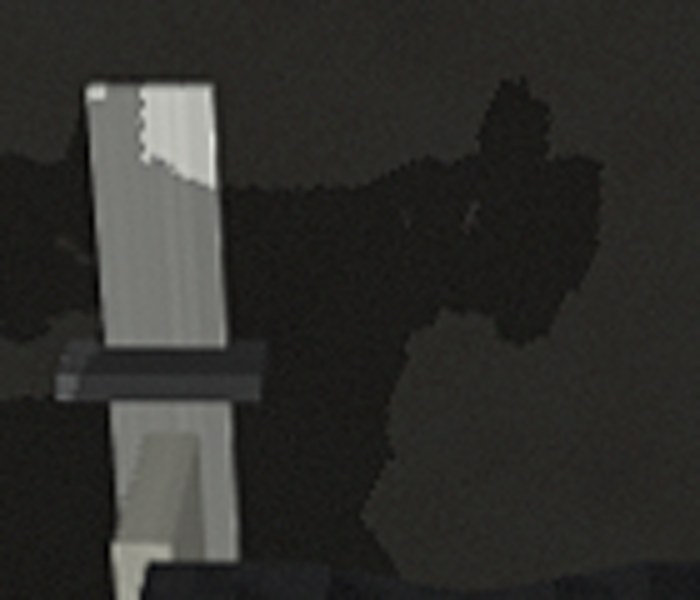

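```bash
python3 - <<'E'
from fit import *
np.set_printoptions(precision=4,suppress=True)
t=lambda u,v:(u/4.2+220,v/4.2)
g=lambda u,v:(u/5+190,v/5+255)
a=.05;b=.04
fit([('w1',t(90,232),(-a,-b,.086)),('w1',t(607,360),(a,-b,.086)),('w1',t(404,66),(0,0,.086)),('w1',t(62,628),(-a,-.125,.018)),('w1',t(450,717),(a,-.125,.018))],[.503,.052,.17])
fit([('w1',g(86,83),(-.015,.115,.004)),('w1',g(214,83),(.015,.115,.004)),('w1',g(103,348),(-.015,.045,.004)),('w1',g(228,348),(.015,.045,.004))],[.558,-.328,.42])
E
```

```text
[0.504  0.0527 0.1797] deg 10.294942897063276
[[0.1, -0.7], [-0.0, -0.6], [0.0, 0.2], [-1.1, 0.6], [0.7, 1.4]]
[ 0.5588 -0.3273  0.4116] deg 23.580680889834188
[[0.1, 0.7], [-0.2, 0.8], [0.4, -1.0], [-0.4, -0.8]]
```

```bash
python3 go.py 0.5587 -0.3275 0.12 24
python3 -m pendant '-2 3.9 0 0;-2 3.9 0 0;-2 3.9 0 0;-2 3.9 0.5 0;0 3.9 1 0;0 3.9 1 0;0 0 2 0;0 0 0 0'
python3 go.py 0.5587 -0.3275 0.12 24
```

```text
clk 2.37 pos [ 0.5372 -0.0769  0.2193] yaw 23.59 tilt 0.0108 shift cm [-7.95 23.8  10.08] turn -0.41 F [0.5 0.2 0.6] w 0.0860
clock: 3.03
tcp_pos: [0.5631, -0.3126, 0.1717]
orientation: [-3.07, -0.667, 0.013]
contact_force: [0.5, 1.9, -0.8]
grip_width: 0.0853
clk 3.03 pos [ 0.5631 -0.3126  0.1717] yaw 24.53 tilt 0.0080 shift cm [-0.98  1.18  5.18] turn 0.53 F [ 0.5  1.9 -0.8] w 0.0853
```

```bash

python3 -m pendant '-1 1.2 2 0.5;0 0 3 0;0 0 1 0;0 0 0 0;0 0 0 0'
python3 go.py 0.5587 -0.3275 0.013 24
python3 -c "
from h import *
snap('wrist','w2')"
```

```text
clock: 3.45
tcp_pos: [0.562, -0.3223, 0.112]
orientation: [-3.068, -0.663, 0.01]
contact_force: [-0.5, 0.6, -0.3]
grip_width: 0.0853
clk 3.45 pos [ 0.562  -0.3223  0.112 ] yaw 24.39 tilt 0.0069 shift cm [-0.46  0.38  9.9 ] turn 0.39 F [-0.5  0.6 -0.3] w 0.0853
```

View pics/w2.png

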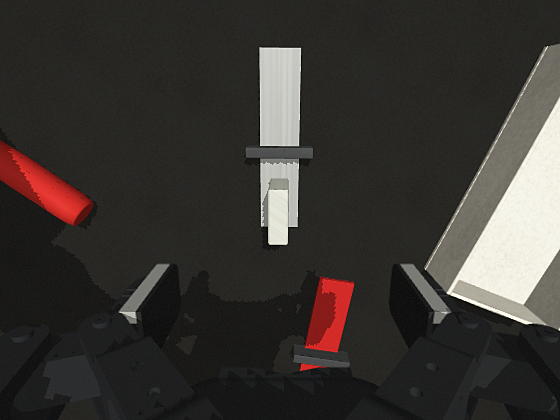

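```bash
python3 - <<'E'
from fit import *
np.set_printoptions(precision=4,suppress=True)
p=fit([('w2',(260,48),(-.015,.115,.004)),('w2',(300,48),(.015,.115,.004)),('w2',(261,158),(-.015,.045,.004)),('w2',(298.5,158),(.015,.045,.004))],[.558,-.328,.42])
c,s=np.cos(p[2]),np.sin(p[2])
for uv,z in [((450,293),.0),((450,293),.04),((427,268),.04),((320,278),.004),((353,282),.004),((278,240),.045),((278,191),.045),((268,240),.045),((287,240),.045)]:
    d=onz('w2',uv,z)[:2]-p[:2]; print(uv,z,[c*d[0]+s*d[1],-s*d[0]+c*d[1]])
E
```

```text
[ 0.5602 -0.3301  0.4198] deg 24.052431040123594
[[-1.0, 1.9], [1.0, 2.1], [-0.9, -9.8], [0.9, -9.5]]
(450, 293) 0.0 [np.float64(0.14893561635054325), np.float64(-0.07952606234151838)]
(450, 293) 0.04 [np.float64(0.12816097888105066), np.float64(-0.05738419402019958)]
(427, 268) 0.04 [np.float64(0.1083730104197353), np.float64(-0.03702663420046905)]
(320, 278) 0.004 [np.float64(0.034239684726943304), np.float64(-0.06353682622027604)]
(353, 282) 0.004 [np.float64(0.06239309645770417), np.float64(-0.06710567155883859)]
(278, 240) 0.045 [np.float64(-0.00036653661156087376), np.float64(-0.014014849835898142)]
(278, 191) 0.045 [np.float64(-0.00038722297220714595), np.float64(0.020949467729803054)]
(268, 240) 0.045 [np.float64(-0.007333548104974609), np.float64(-0.014068576912242765)]
(287, 240) 0.045 [np.float64(0.005901236936301651), np.float64(-0.013967586878924363)]
```

```bash

python3 -m pendant '-0.3 0.5 2 0.4;0 0 2 0;0 0 2 0;0 0 2 0;0 0 0.5 0;0 0 0 0'
python3 go.py 0.5597 -0.3285 0.013 24
```

```text
clock: 4.0
tcp_pos: [0.5719, -0.3265, 0.0373]
orientation: [3.065, 0.664, 0.018]
contact_force: [-1.1, -0.4, 0.7]
grip_width: 0.0855
clk 4.00 pos [ 0.5719 -0.3265  0.0373] yaw 24.44 tilt 0.0127 shift cm [-1.22 -0.34  2.41] turn 0.44 F [-1.1 -0.4  0.7] w 0.0855
```

```bash

python3 -m pendant '-1.2 -0.4 0 0.4;-0.2 0 1 0;-0.2 0 0.9 0;0 0 0 0'
python3 go.py 0.5597 -0.3285 0.013 24
```

```text
clock: 4.33
tcp_pos: [0.5607, -0.3298, 0.023]
orientation: [3.062, 0.657, 0.03]
contact_force: [-0.8, 0.5, -0.4]
grip_width: 0.0851
clk 4.33 pos [ 0.5607 -0.3298  0.023 ] yaw 24.21 tilt 0.0218 shift cm [-0.05 -0.17  1.  ] turn 0.21 F [-0.8  0.5 -0.4] w 0.0851
```

```bash
sed -i "s/'shift cm'/'zax',R[:2,2].round(4),'shift cm'/" go.py
python3 -m pendant '0 -0.2 1 0.2;0 0 0 0'
python3 go.py 0.5597 -0.3285 0.013 24
python3 -m pendant '0 0 0 0;0 0 0 0;0 0 0 0'
python3 go.py 0.5597 -0.3285 0.013 24
```

```text
clock: 4.5
tcp_pos: [0.5614, -0.3279, 0.013]
orientation: [3.062, 0.651, 0.033]
contact_force: [-1.1, 0.8, -1.4]
grip_width: 0.0852
clk 4.50 pos [ 0.5614 -0.3279  0.013 ] yaw 24.02 tilt 0.0237 zax [ 0.0229 -0.0062] shift cm [-0.18 -0.02 -0.01] turn 0.02 F [-1.1  0.8 -1.4] w 0.0852
clock: 4.75
tcp_pos: [0.5622, -0.3276, 0.0126]
orientation: [3.062, 0.653, 0.033]
contact_force: [0.2, -0.2, -0.7]
grip_width: 0.0856
clk 4.75 pos [ 0.5622 -0.3276  0.0126] yaw 24.07 tilt 0.0238 zax [ 0.023 -0.006] shift cm [-0.27 -0.02 -0.04] turn 0.07 F [ 0.2 -0.2 -0.7] w 0.0856
```

```bash

python3 -m pendant '-0.25 0 0 0;0 0 0 0;0 0 0 0;0 0 0 0;0 0 0 0;0 0 0 0' 255 50
python3 go.py 0.5597 -0.3285 0.013 24
python3 -m pendant '0 0 0 0;0 0 0 0;0 0 0 0'
python3 go.py 0.5597 -0.3285 0.013 24
```

```text
clock: 5.25
tcp_pos: [0.5602, -0.3292, 0.0134]
orientation: [3.061, 0.652, 0.035]
contact_force: [-4.3, 2.5, 18.8]
grip_width: 0.0125
clk 5.25 pos [ 0.5602 -0.3292  0.0134] yaw 24.07 tilt 0.0249 zax [ 0.024  -0.0066] shift cm [-0.02 -0.08  0.04] turn 0.07 F [-4.3  2.5 18.8] w 0.0125
clock: 5.5
tcp_pos: [0.5603, -0.3293, 0.0135]
orientation: [3.061, 0.652, 0.035]
contact_force: [0.1, 0.2, 0.5]
grip_width: 0.0122
clk 5.50 pos [ 0.5603 -0.3293  0.0135] yaw 24.06 tilt 0.0252 zax [ 0.0242 -0.0068] shift cm [-0.02 -0.1   0.05] turn 0.06 F [0.1 0.2 0.5] w 0.0122
```

```bash

python3 -m pendant '0 0 -1.5 2;0 0 -1.5 2;0 0 -1.5 2;0 0 -1.5 2;0 0 -1 2;0 0 -0.5 2;0 0 0 2;0 0 0 0'
python3 -c "
from h import *
snap('wrist','w3')"
python3 go.py 0.5329 -0.11 0.09 10.1
```

```text
clock: 6.17
tcp_pos: [0.5553, -0.3263, 0.088]
orientation: [3.127, 0.257, 0.026]
contact_force: [0.4, -0.2, -2.2]
grip_width: 0.0124
clk 6.22 pos [ 0.5553 -0.3264  0.0879] yaw 9.51 tilt 0.0170 zax [ 0.0168 -0.0027] shift cm [  1.37 -21.71  -0.31] turn -0.59 F [-0.2 -1.2 -2.8] w 0.0125
```

View pics/w3.png

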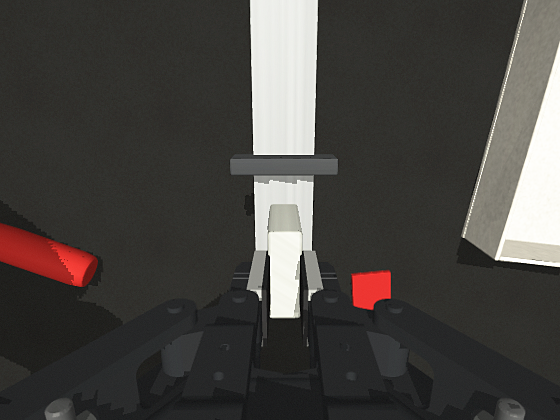

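```bash
python3 -c "
from h import *
crop('w3',220,140,350,330,4,'c6')"
```

```text
(no output)
```

View pics/c6.png

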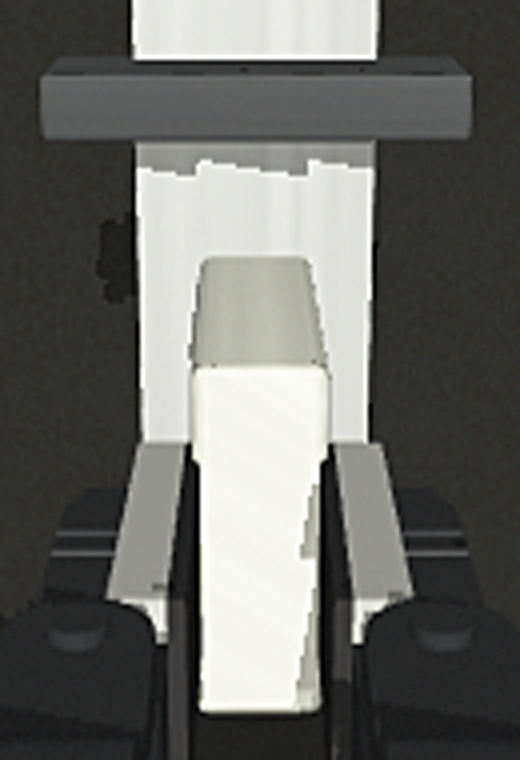

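```bash
cat > ghand.py <<'E'
from h import *
np.set_printoptions(precision=4,suppress=True)
from scipy.optimize import least_squares
t=lambda u,v:(u/4+220,v/4+140)
P=[((42,75),(-.025,.045,.016)),((470,75),(.025,.045,.016)),((133,60),(-.015,.045,.004)),((378,60),(.015,.045,.004)),((192,368),(-.007,.02,.045)),((328,368),(.007,.02,.045)),((200,712),(-.007,-.02,.045)),((320,712),(.007,-.02,.045)),((203,257),(-.007,.02,.004)),((308,257),(.007,.02,.004))]
d=np.load('pics/w3.npz');he=d['hand_eye'];Rc=he[:3,:3].T;tc=-Rc@he[:3,3]
X=np.array([p[1] for p in P]);uv=np.array([t(*p[0]) for p in P])
R0=np.diag([1,-1,-1.])
def res(q):
    Y=(R0@Ro.from_rotvec(q[3:]).as_matrix()@X.T).T+q[:3]
    return (cv2.projectPoints(Y,cv2.Rodrigues(Rc)[0],tc,K(d),d['dist_coeffs'])[0][:,0]-uv).ravel()
s=least_squares(res,[0,0,.013,0,0,0],loss='soft_l1');print(s.x);print(res(s.x).reshape(-1,2).round(1).tolist())
E
python3 ghand.py
```

```text
[-0.0007 -0.0004  0.0155  0.0147  0.0133 -0.0014]
[[-0.5, 0.3], [0.7, 0.2], [0.3, 0.3], [-0.3, 0.2], [-0.3, 0.0], [0.4, -0.1], [-1.2, -0.0], [0.9, -0.3], [-0.5, -0.3], [0.5, -0.4]]
```

```bash
cat > die.py <<'E'
import sys
from h import *
# die.py xd yd z : go in die frame, tool x = die x, and report current in die frame
D=[float(v) for v in open('die.txt').read().split()]
c,s=np.cos(D[2]),np.sin(D[2]);M=np.array([[c,-s],[s,c]])
o=r.get_obs();R=Ro.from_rotvec(o['orientation']).as_matrix()
x,y,z=map(float,sys.argv[1:4])
cur=M.T@(o['tcp_pos'][:2]-D[:2])
w=M@[x,y]+D[:2]
d=R.T@(np.array([*w,z])-o['tcp_pos'])*100
yaw=np.degrees(np.arctan2(R[1,0],R[0,0]))
off=float(sys.argv[4]) if len(sys.argv)>4 else 0
turn=yaw-np.degrees(D[2])-off; turn=(turn+90)%180-90
print('clk %.2f'%o['clock'],'die xyz mm',(cur*1000).round(1),(o['tcp_pos'][2]*1000).round(1),'zax die',(M.T@R[:2,2]).round(4),'shift cm',d.round(2),'turn %.2f'%turn,'F',o['contact_force'].round(1),'w %.4f'%o['grip_width'])
E
echo 0.5038 0.0525 0.1763 > die.txt
python3 -m pendant '0.2 -3.5 0 -0.6;0.2 -3.5 0 0;0.2 -3.5 0 0;0.2 -3.5 0 0;0.2 -3.5 0 0;0 0 0 0;0 0 0 0'
python3 die.py 0.0007 -0.19 0.0325
```

```text
clock: 6.8
tcp_pos: [0.5304, -0.1475, 0.0832]
orientation: [3.122, 0.286, 0.017]
contact_force: [-0.7, -0.9, -1.1]
grip_width: 0.0122
clk 6.80 die xyz mm [  -8.8 -201.6] 83.2 zax die [ 0.0104 -0.0075] shift cm [ 0.91 -1.19  5.07] turn 0.36 F [-0.7 -0.9 -1.1] w 0.0122
```

```bash

python3 -m pendant '0.5 -0.5 0.8 0.3;0 -0.3 0.8 0;0 0 0.8 0;0 0 0.8 0;0 0 0.8 0;0 0 0 0'
python3 die.py 0.0007 -0.18 0.0335
```

```text
clock: 7.3
tcp_pos: [0.5344, -0.1411, 0.0377]
orientation: [3.122, 0.275, 0.015]
contact_force: [0.1, -0.3, -2.9]
grip_width: 0.0123
clk 7.30 die xyz mm [  -3.8 -195.9] 37.7 zax die [ 0.0087 -0.0085] shift cm [ 0.45 -1.6   0.41] turn -0.03 F [ 0.1 -0.3 -2.9] w 0.0123
```

```bash

python3 -m pendant '0.4 -0.8 0.4 0;0.1 -0.6 0 0;0 0 0 0;0 0 0 0'
python3 die.py 0.0007 -0.18 0.0335
python3 -c "
from h import *
snap('wrist','w4');snap('scene','s4')
crop('s4',200,170,360,290,5,'c7')"
```

```text
clock: 7.63
tcp_pos: [0.5365, -0.1269, 0.0322]
orientation: [3.122, 0.27, 0.012]
contact_force: [-0.1, -0.1, -2.7]
grip_width: 0.0122
clk 7.63 die xyz mm [   0.7 -182.4] 32.2 zax die [ 0.0068 -0.0089] shift cm [-0.   -0.24 -0.13] turn -0.22 F [-0.1 -0.1 -2.7] w 0.0122
```

View pics/w4.png

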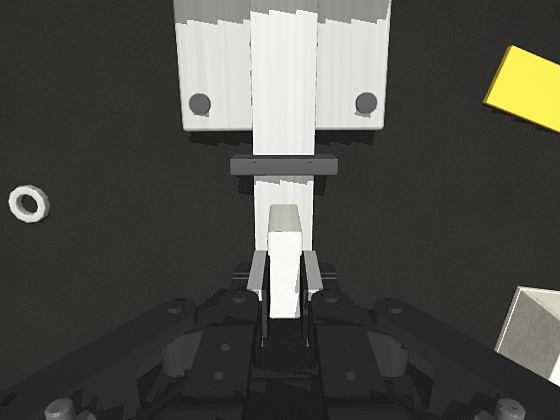

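View pics/c7.png

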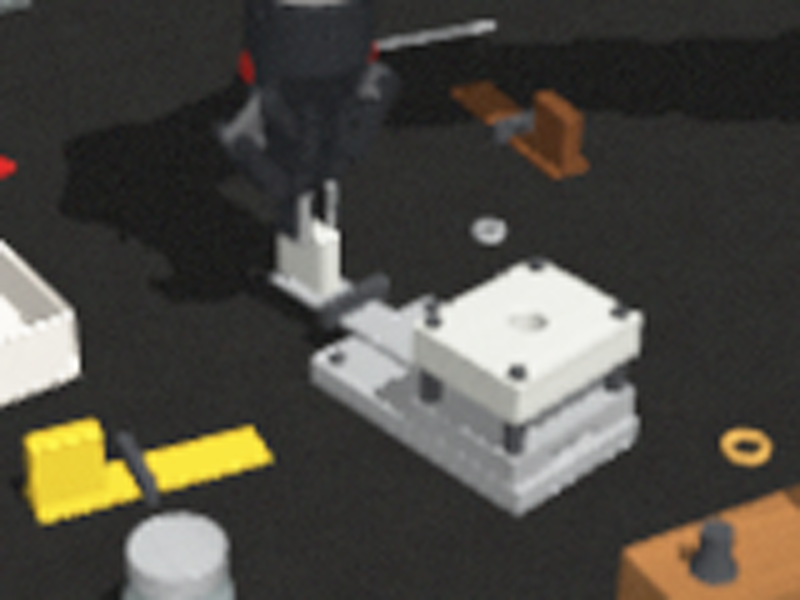

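```bash
python3 - <<'E'
from fit import *
a=.05
for dz in (0,):
  for uv in [(183,129),(384,129)]: 
    p=onz('w4',uv,.018);c,s=np.cos(.1763),np.sin(.1763);d=p[:2]-[.5038,.0525];print(c*d[0]+s*d[1],-s*d[0]+c*d[1])
E
python3 die.py 0.0007 -0.085 0.0335
```

```text
-0.04925908741145785 -0.12423742839680588
0.05001679761662768 -0.12470980041222993
clk 7.73 die xyz mm [   0.8 -182.5] 32.4 zax die [ 0.0072 -0.0089] shift cm [-0.05 -9.75 -0.2 ] turn -0.23 F [-0.3 -0.1 -2. ] w 0.0126
```

```bash

python3 -m pendant '0 -1 -0.05 -0.2;0 -1 0 0;0 -1 0 0;0 -1 0 0;0 0 0 0'
python3 die.py 0.0007 -0.085 0.0335
```

```text
clock: 8.15
tcp_pos: [0.5294, -0.0834, 0.0336]
orientation: [3.122, 0.275, 0.015]
contact_force: [0.0, 0.8, -2.4]
grip_width: 0.0121
clk 8.15 die xyz mm [   1.4 -138.3] 33.6 zax die [ 0.0092 -0.0086] shift cm [-0.07 -5.33 -0.04] turn -0.02 F [ 0.   0.8 -2.4] w 0.0121
```

```bash

python3 -m pendant '-0.05 -1 0 0;0 -1 0 0;0 -1 0 0;0 -1 0 0;0 0 0 0'
python3 die.py 0.0007 -0.085 0.033
```

```text
clock: 8.57
tcp_pos: [0.5209, -0.0385, 0.0333]
orientation: [3.122, 0.278, 0.016]
contact_force: [-0.5, 0.2, -1.9]
grip_width: 0.0125
clk 8.57 die xyz mm [  0.9 -92.6] 33.3 zax die [ 0.0093 -0.008 ] shift cm [-0.02 -0.76  0.02] turn 0.09 F [-0.5  0.2 -1.9] w 0.0125
```

```bash

python3 -m pendant '0 -0.3 0 0;0 -0.3 0 0;0 0 0 0'
python3 die.py 0.0007 -0.085 0.033
python3 -m pendant '0 -0.15 0 0;0 0 0 0'
python3 die.py 0.0007 -0.085 0.033
```

```text
clock: 8.82
tcp_pos: [0.5199, -0.0321, 0.0334]
orientation: [3.121, 0.28, 0.017]
contact_force: [-0.4, -0.2, -1.5]
grip_width: 0.0121
clk 8.82 die xyz mm [  1.1 -86.1] 33.4 zax die [ 0.0099 -0.0092] shift cm [-0.04 -0.11  0.04] turn 0.14 F [-0.4 -0.2 -1.5] w 0.0121
clock: 8.98
tcp_pos: [0.52, -0.0324, 0.0336]
orientation: [3.119, 0.277, 0.018]
contact_force: [1.1, -0.4, -1.1]
grip_width: 0.0123
clk 8.98 die xyz mm [  1.1 -86.4] 33.6 zax die [ 0.0105 -0.011 ] shift cm [-0.04 -0.14  0.06] turn 0.04 F [ 1.1 -0.4 -1.1] w 0.0123
```

```bash

python3 -m pendant '0 -0.3 0 0;0 -0.3 0 0'
python3 die.py 0.0007 -0.085 0.033
python3 -m pendant '0 -0.4 0 0;0 -0.4 0 0'
python3 die.py 0.0007 -0.085 0.033
python3 -c "
from h import *
snap('wrist','w5')"
```

```text
clock: 9.15
tcp_pos: [0.52, -0.0316, 0.0343]
orientation: [3.114, 0.27, 0.022]
contact_force: [0.0, -8.4, -0.5]
grip_width: 0.0123
clk 9.15 die xyz mm [  1.2 -85.7] 34.3 zax die [ 0.0125 -0.0168] shift cm [-0.05 -0.07  0.13] turn -0.19 F [ 0.  -8.4 -0.5] w 0.0123
clock: 9.32
tcp_pos: [0.5198, -0.0315, 0.0351]
orientation: [3.106, 0.26, 0.027]
contact_force: [0.5, -10.9, -2.8]
grip_width: 0.0123
clk 9.32 die xyz mm [  1.1 -85.5] 35.1 zax die [ 0.0152 -0.0258] shift cm [-0.04 -0.05  0.2 ] turn -0.50 F [  0.5 -10.9  -2.8] w 0.0123
```

View pics/w5.png

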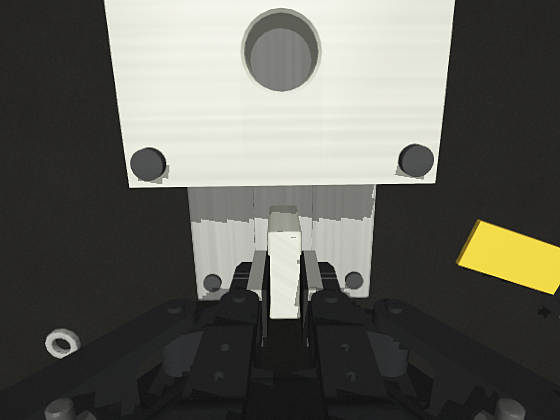

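```bash

python3 -m pendant '0 0 0.15 0;0 -0.05 0.1 0;0 0 0 0'
python3 die.py 0.0007 -0.085 0.033
python3 -m pendant '0 0 0 0;0 0 0 0;0 0 0 0;0 0 0 0;0 0 0 0;0 0 0 0' 0 20
python3 die.py 0.0007 -0.085 0.033
python3 -c "
from h import *
snap('wrist','w6')"
```

```text
clock: 9.62
tcp_pos: [0.5196, -0.0328, 0.0325]
orientation: [3.105, 0.255, 0.027]
contact_force: [0.4, 0.2, -1.5]
grip_width: 0.0122
clk 9.62 die xyz mm [  0.6 -86.7] 32.5 zax die [ 0.015  -0.0272] shift cm [ 0.01 -0.17 -0.05] turn -0.70 F [ 0.4  0.2 -1.5] w 0.0122
clock: 10.12
tcp_pos: [0.5206, -0.03, 0.0329]
orientation: [3.108, 0.259, 0.029]
contact_force: [0.3, -0.2, -0.2]
grip_width: 0.083
clk 10.12 die xyz mm [  2.  -84.2] 32.9 zax die [ 0.0166 -0.0244] shift cm [-0.13  0.08 -0.01] turn -0.57 F [ 0.3 -0.2 -0.2] w 0.0830
```

View pics/w6.png

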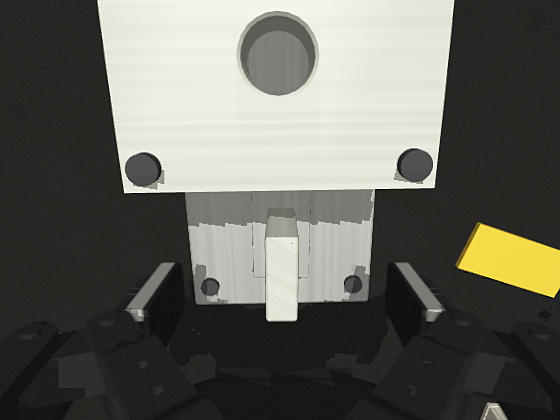

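```bash
python3 -c "
from h import *
crop('w6',180,180,390,330,3.8,'c8')"
```

```text
(no output)
```

View pics/c8.png

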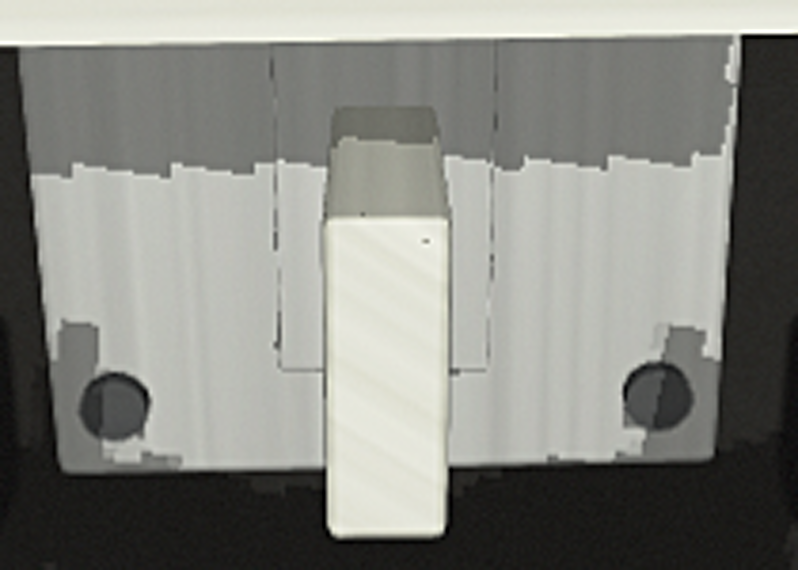

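```bash
python3 - <<'E'
from h import *
c,s=np.cos(.1763),np.sin(.1763)
for n,u,v,z in [('plate edge',385,40,.086),('porchL',60,470,.018),('porchR',715,460,.018),('gFT',324,217,.063),('gFT',450,217,.063),('gFB',333,107,.022),('gFB',436,107,.022),('gBT',387,537,.063)]:
    p=onz('w6',(u/3.8+180,v/3.8+180),z);d=p[:2]-[.5038,.0525];print(n,np.round([c*d[0]+s*d[1],-s*d[0]+c*d[1]],4))
E
```

```text
plate edge [ 0.0003 -0.0404]
porchL [-0.0492 -0.1239]
porchR [ 0.0498 -0.1242]
gFT [-0.0063 -0.0655]
gFT [ 0.0071 -0.0657]
gFB [-0.0065 -0.066 ]
gFB [ 0.0074 -0.0662]
gBT [-1.000e-04 -1.052e-01]
```

```bash

python3 -m pendant '0 0 -1.5 0;0 0 -2.5 0;0 0 -3 0;0 0 -3 0;0 0 -3 0;0 0 -3 0;0 0 -2 0;0 0 0 0'
python3 go.py 0.47 0.25 0.24 82.2
```

```text
clock: 10.83
tcp_pos: [0.5148, -0.0268, 0.2192]
orientation: [3.108, 0.256, 0.019]
contact_force: [-0.3, 0.3, -0.3]
grip_width: 0.0857
clk 10.83 pos [ 0.5148 -0.0268  0.2192] yaw 9.42 tilt 0.0264 zax [ 0.0142 -0.0223] shift cm [  0.13 -27.99  -2.76] turn -72.78 F [-0.3  0.3 -0.3] w 0.0857
```

```bash

python3 -m pendant '0 -3.5 0 -7;0 -3.5 0 -7;0 -3.5 0 -7;0 -3 0 -7;0 -3 0 -7;0 -3 0 -7;0 -3 0 -7;0 -2 0 -7'
python3 go.py 0.46 0.28 0.24 82.2
```

```text
clock: 11.5
tcp_pos: [0.3869, 0.1763, 0.2108]
orientation: [2.604, 1.701, 0.006]
contact_force: [0.5, 0.0, -0.9]
grip_width: 0.0851
clk 11.50 pos [0.3869 0.1763 0.2108] yaw 66.29 tilt 0.0318 zax [ 0.0206 -0.0242] shift cm [12.39  2.61 -3.02] turn -15.91 F [ 0.5  0.  -0.9] w 0.0851
```

```bash

python3 -m pendant '3 1.5 -0.8 -5;3 1 -0.8 -5;3 1 -0.8 -5;2 1 -0.8 -1;0.5 0 0 0;0 0 0 0'
python3 go.py 0.46 0.28 0.24 82.2
python3 -c "
from h import *
snap('wrist','w7')"
```

```text
clock: 12.0
tcp_pos: [0.449, 0.2774, 0.2326]
orientation: [2.316, 2.088, -0.029]
contact_force: [0.1, -0.7, -1.3]
grip_width: 0.0848
clk 12.00 pos [0.449  0.2774 0.2326] yaw 84.06 tilt 0.0303 zax [ 0.0018 -0.0303] shift cm [ 0.35  1.08 -0.75] turn 1.86 F [ 0.1 -0.7 -1.3] w 0.0848
```

View pics/w7.png

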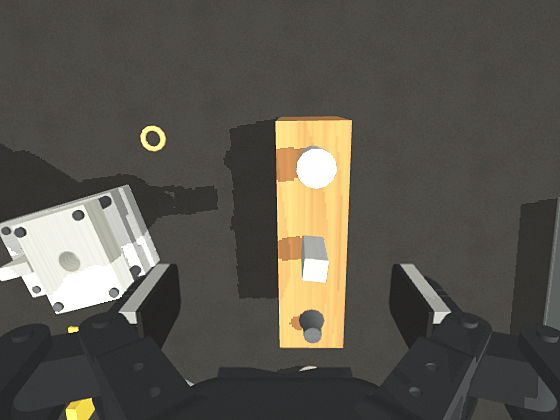

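```bash
python3 -c "
from h import *
crop('w7',270,110,360,350,3.2,'c9');crop('w7',285,225,345,295,10,'c10')"
```

```text
(no output)
```

View pics/c9.png

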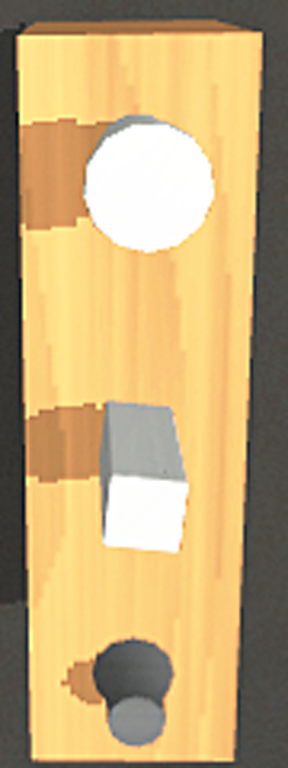

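View pics/c10.png

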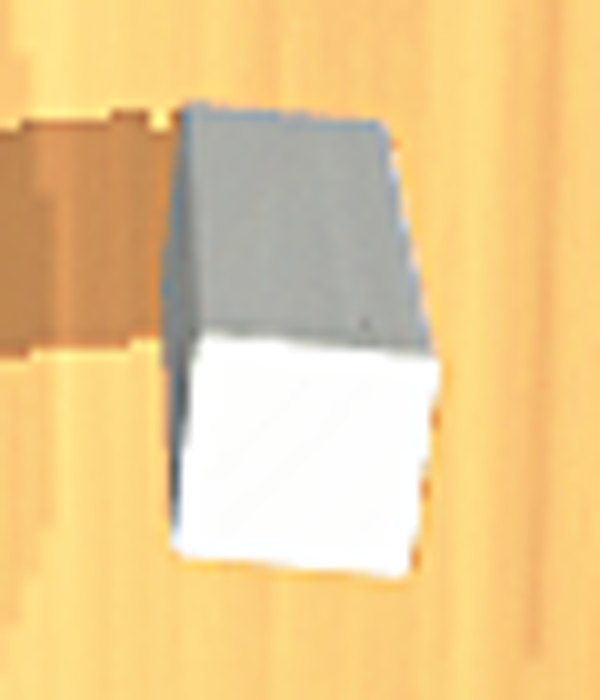

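```bash
python3 - <<'E'
from h import *
C=np.array([onz('w7',(u/10+285,v/10+225),.16)[:2] for u,v in [(200,330),(440,360),(405,578),(172,552)]])
B=np.array([onz('w7',(u/10+285,v/10+225),.11)[:2] for u,v in [(185,105),(380,122)]])
print(C,C.mean(0))
e=[C[1]-C[0],C[2]-C[3],C[2]-C[1],C[3]-C[0]]
for v in e: print(np.linalg.norm(v),np.degrees(np.arctan2(v[1],v[0])))
v=B[1]-B[0];print(B,np.linalg.norm(v),np.degrees(np.arctan2(v[1],v[0])))
L=[onz('w7',(u/3.2+270,w/3.2+110),.11)[:2] for u,w in [(18,35),(262,32),(33,760),(233,760)]]
print(L, np.mean(L,0));v=L[2]-L[0];print(np.degrees(np.arctan2(v[1],v[0])));v=L[3]-L[1];print(np.degrees(np.arctan2(v[1],v[0])))
E
```

```text
[[0.48649513 0.28561643]
 [0.49044209 0.3027068 ]
 [0.50771975 0.29894398]
 [0.5040514  0.28200424]] [0.49717709 0.29231786]
0.017540225835933742 76.99574680915906
0.017332383766677242 77.78107992811272
0.01768265502377076 -12.286337905070608
0.017924011726006547 -11.626299714329992
[[0.48790642 0.28551918]
 [0.49102241 0.30205851]] 0.016830289228298906 79.33059874887448
[array([0.39013365, 0.27225681]), array([0.39548461, 0.33185564]), array([0.59941939, 0.25342676]), array([0.60440644, 0.31265765])] [0.49736102 0.29254921]
-5.14122566223388
-5.250208738323992
```

```bash

python3 go.py 0.4973 0.2925 0.18 78
python3 -m pendant '0.8 2.2 1 3;0.8 2 1 3;0 0.5 1 0;0 0 1 0;0 0 0 0;0 0 0 0'
python3 go.py 0.4973 0.2925 0.18 78
```

```text
clk 12.05 pos [0.4488 0.2768 0.2326] yaw 84.03 tilt 0.0304 zax [ 0.0018 -0.0303] shift cm [2.22 4.63 5.21] turn 6.03 F [0.2 0.1 0.6] w 0.0854
clock: 12.55
tcp_pos: [0.4933, 0.2769, 0.1872]
orientation: [2.432, 1.952, -0.041]
contact_force: [0.5, 0.1, 0.2]
grip_width: 0.0853
clk 12.55 pos [0.4933 0.2769 0.1872] yaw 77.50 tilt 0.0352 zax [-0.0059 -0.0347] shift cm [1.63 0.05 0.67] turn -0.50 F [0.5 0.1 0.2] w 0.0853
```

```bash

python3 -m pendant '0 0 -0.1 7;0 0 -0.1 7;0 0 -0.1 7;0 0 -0.1 7;0 0 -0.1 7;0 0 -0.1 7;0 0 -0.1 7;0 0 -0.1 7' 110 40
python3 go.py 0.4973 0.2925 0.18 -12
python3 -m pendant '0 0 -0.1 7;0 0 -0.1 7;0 0 -0.1 7;0 0 0 7;0 0 0 6;0 0 0 0'
python3 go.py 0.4973 0.2925 0.18 -12
```

```text
clock: 13.22
tcp_pos: [0.4851, 0.2736, 0.198]
orientation: [3.065, 0.547, -0.027]
contact_force: [0.1, -1.1, 0.6]
grip_width: 0.0484
clk 13.22 pos [0.4851 0.2736 0.198 ] yaw 20.22 tilt 0.0326 zax [-0.0124 -0.0302] shift cm [ 1.84 -1.39  1.73] turn 32.22 F [ 0.1 -1.1  0.6] w 0.0484
clock: 13.72
tcp_pos: [0.4792, 0.2728, 0.2039]
orientation: [3.09, -0.404, -0.021]
contact_force: [-1.0, 0.2, -0.1]
grip_width: 0.048
clk 13.72 pos [0.4792 0.2728 0.2039] yaw -14.92 tilt 0.0287 zax [-0.0167 -0.0234] shift cm [ 1.27 -2.43  2.32] turn -2.92 F [-1.   0.2 -0.1] w 0.0480
```

```bash

python3 -m pendant '0.6 -1.2 0.5 -1.5;0.6 -1.2 0.5 -1.4;0 0 0.5 0;0 0 0 0;0 0 0 0'
python3 go.py 0.4973 0.2925 0.123 -12
python3 -c "
from h import *
snap('wrist','w8')"
```

```text
clock: 14.13
tcp_pos: [0.4933, 0.2923, 0.1891]
orientation: [3.105, -0.302, -0.027]
contact_force: [-1.0, -0.4, -0.0]
grip_width: 0.0487
clk 14.13 pos [0.4933 0.2923 0.1891] yaw -11.12 tilt 0.0278 zax [-0.0195 -0.0198] shift cm [ 0.49 -0.25  6.6 ] turn 0.88 F [-1.  -0.4 -0. ] w 0.0487
```

View pics/w8.png

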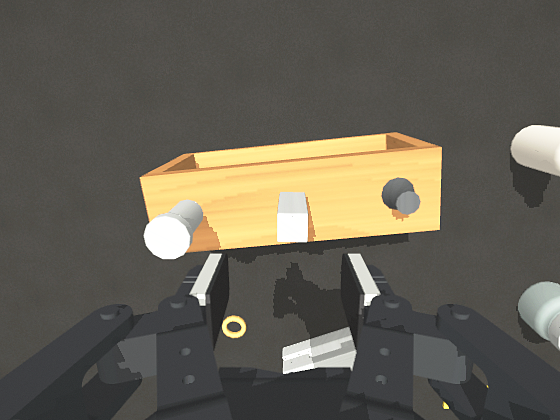

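```bash
python3 -c "
from h import *
crop('w8',265,180,325,250,10,'c11')"
```

```text
(no output)
```

View pics/c11.png

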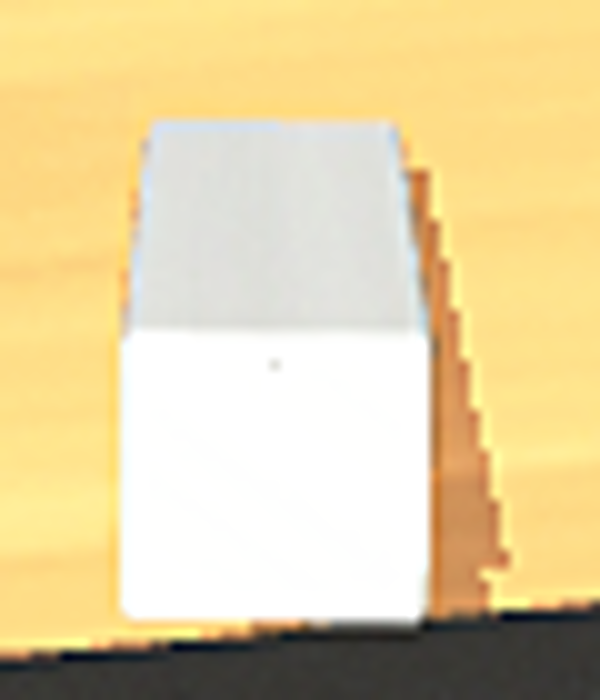

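```bash
python3 - <<'E'
from h import *
C=np.array([onz('w8',(u/10+265,v/10+180),.16)[:2] for u,v in [(122,330),(433,328),(430,622),(121,618)]])
print(C,C.mean(0))
for v in [C[1]-C[0],C[2]-C[3],C[2]-C[1],C[3]-C[0]]: print(np.linalg.norm(v),np.degrees(np.arctan2(v[1],v[0])))
E
python3 go.py 0.4973 0.2925 0.123 -11.5
```

```text
[[0.49059129 0.302519  ]
 [0.50799411 0.2993066 ]
 [0.50469016 0.28157251]
 [0.48701083 0.28519192]] [0.4975716  0.29214751]
0.017696820269271274 -10.45854588398986
0.018046019365181815 -11.570021009881946
0.018039239239196037 -100.55349028802918
0.017693152711151714 -101.67525576858412
clk 14.18 pos [0.4931 0.292  0.189 ] yaw -11.15 tilt 0.0283 zax [-0.0199 -0.0201] shift cm [ 0.5  -0.29  6.59] turn 0.35 F [-1.5  0.1  0. ] w 0.0487
```

```bash

python3 -m pendant '0.4 -0.3 1.3 0;0 0 1.3 0;0 0 1.3 0;0 0 1 0;0 0 0 0;0 0 0 0'
python3 go.py 0.4973 0.2925 0.123 -11.1
```

```text
clock: 14.68
tcp_pos: [0.4956, 0.2912, 0.1347]
orientation: [3.104, -0.304, -0.03]
contact_force: [0.8, -0.3, -0.1]
grip_width: 0.0486
clk 14.68 pos [0.4956 0.2912 0.1347] yaw -11.18 tilt 0.0295 zax [-0.0215 -0.0202] shift cm [ 0.17 -0.19  1.17] turn -0.08 F [ 0.8 -0.3 -0.1] w 0.0486
```

```bash

python3 -m pendant '0.15 -0.2 0.6 0;0 0 0.5 0;0 0 0 0;0 0 0 0'
python3 go.py 0.4973 0.2925 0.123 -11.1
python3 -m pendant '0 0 0 0;0 0 0 0;0 0 0 0;0 0 0 0;0 0 0 0;0 0 0 0' 255 40
python3 go.py 0.4973 0.2925 0.123 -11.1
```

```text
clock: 15.02
tcp_pos: [0.4978, 0.2928, 0.1229]
orientation: [3.105, -0.304, -0.029]
contact_force: [-0.6, -0.4, 0.3]
grip_width: 0.0483
clk 15.02 pos [0.4978 0.2928 0.1229] yaw -11.19 tilt 0.0290 zax [-0.0209 -0.0201] shift cm [-0.04  0.04 -0.01] turn -0.09 F [-0.6 -0.4  0.3] w 0.0483
clock: 15.52
tcp_pos: [0.4981, 0.2932, 0.1239]
orientation: [3.106, -0.304, -0.028]
contact_force: [-0.5, 0.1, -1.8]
grip_width: 0.0168
clk 15.52 pos [0.4981 0.2932 0.1239] yaw -11.18 tilt 0.0274 zax [-0.02   -0.0188] shift cm [-0.06  0.08  0.09] turn -0.08 F [-0.5  0.1 -1.8] w 0.0168
```

```bash

python3 -m pendant '0 0 -0.8 0;0 0 -0.8 0;0 0 -0.8 0;0 0 0 0'
python3 go.py 0.4981 0.2932 0.23 -11.1
```

```text
clock: 15.85
tcp_pos: [0.4986, 0.2934, 0.1501]
orientation: [3.105, -0.304, -0.029]
contact_force: [0.9, 0.3, -0.7]
grip_width: 0.017
clk 15.85 pos [0.4986 0.2934 0.1501] yaw -11.19 tilt 0.0281 zax [-0.0203 -0.0194] shift cm [-0.17  0.21 -7.98] turn -0.09 F [ 0.9  0.3 -0.7] w 0.0170
```

```bash

python3 -m pendant '-0.03 0.03 -0.8 0;-0.02 0.02 -0.8 0;-0.02 0.02 -0.8 0;0 0 0 0'
python3 go.py 0.4981 0.2932 0.23 -11.1
python3 -m pendant '-0.03 0.03 -0.8 0;-0.02 0.02 -0.8 0;-0.02 0.02 -0.8 0;0 0 0 0'
python3 go.py 0.4981 0.2932 0.23 -11.1
```

```text
clock: 16.18
tcp_pos: [0.4987, 0.2935, 0.1778]
orientation: [3.107, -0.304, -0.027]
contact_force: [0.0, 0.3, -1.4]
grip_width: 0.017
clk 16.18 pos [0.4987 0.2935 0.1778] yaw -11.20 tilt 0.0262 zax [-0.019  -0.0181] shift cm [-0.13  0.15 -5.22] turn -0.10 F [ 0.   0.3 -1.4] w 0.0170
clock: 16.52
tcp_pos: [0.4985, 0.2933, 0.2047]
orientation: [3.107, -0.305, -0.026]
contact_force: [-0.0, -0.6, -0.6]
grip_width: 0.0169
clk 16.52 pos [0.4985 0.2933 0.2047] yaw -11.21 tilt 0.0256 zax [-0.0184 -0.0178] shift cm [-0.07  0.07 -2.52] turn -0.11 F [-0.  -0.6 -0.6] w 0.0169
```

```bash

python3 -m pendant '-0.03 0.03 -0.8 0;-0.02 0.02 -0.8 0;-0.02 0.02 -0.8 0;0 0 -0.8 0;0 0 -0.8 0;0 0 0 0;0 0 0 0'
python3 go.py 0.4981 0.2932 0.23 -11.1
python3 -c "
from h import *
snap('scene','s9');snap('top','t9');snap('wrist','w9')
crop('s9',240,150,430,310,4,'c12')"
```

```text
clock: 17.1
tcp_pos: [0.4983, 0.2935, 0.2498]
orientation: [3.108, -0.305, -0.026]
contact_force: [-0.1, 0.6, -1.6]
grip_width: 0.0167
clk 17.10 pos [0.4983 0.2935 0.2498] yaw -11.21 tilt 0.0250 zax [-0.0182 -0.0171] shift cm [ 0.01 -0.    1.98] turn -0.11 F [-0.1  0.6 -1.6] w 0.0167
```

View pics/c12.png

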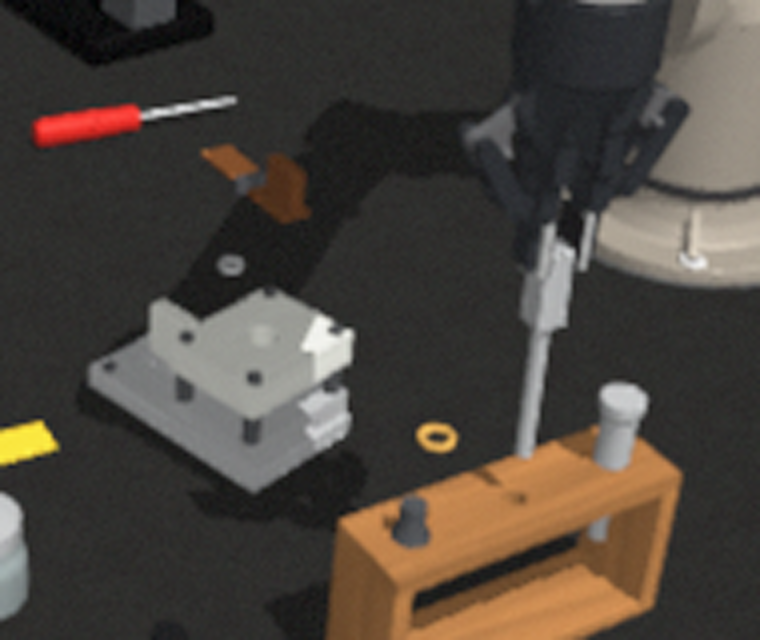

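View pics/w9.png

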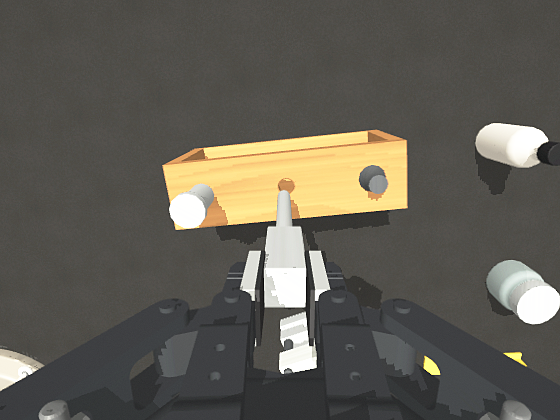

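```bash
python3 -c "
from h import *
crop('w9',255,170,320,310,5,'c13');crop('s9',355,190,395,275,8,'c14')"
```

```text
(no output)
```

View pics/c13.png

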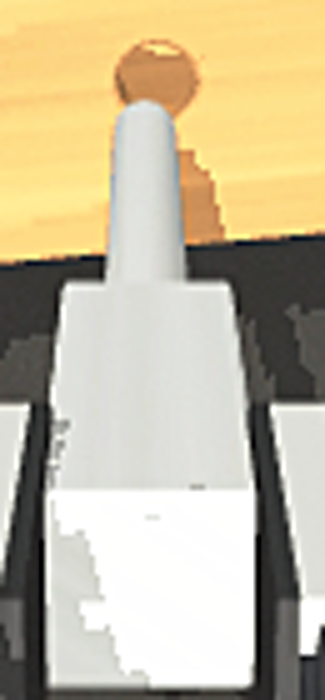

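View pics/c14.png

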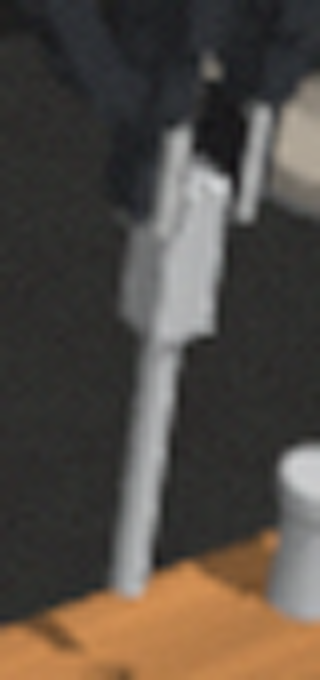

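```bash
cat > rodfit.py <<'E'
from h import *
from scipy.optimize import least_squares
np.set_printoptions(precision=4,suppress=True)
def rodfit(fn,P):
    d=np.load('pics/'+fn+'.npz');he=d['hand_eye'];Rc=he[:3,:3].T;tc=-Rc@he[:3,3]
    X=np.array([p[1] for p in P]);uv=np.array([p[0] for p in P]);R0=np.diag([1,-1,-1.])
    def tr(q,X): return (R0@Ro.from_rotvec(q[3:]).as_matrix()@np.atleast_2d(X).T).T+q[:3]
    def res(q): return (cv2.projectPoints(tr(q,X),cv2.Rodrigues(Rc)[0],tc,K(d),d['dist_coeffs'])[0][:,0]-uv).ravel()
    s=least_squares(res,[0,0,-.015,0,0,0],loss='soft_l1')
    print('q',s.x);print(res(s.x).reshape(-1,2).round(1).tolist());tip=tr(s.x,[0,0,-.12])[0]
    Rw=d['R'].T@Rc  # tool->world
    tw=-d['R'].T@d['t']-Rw@(he[:3,3])  # tcp world
    print('tip tool',tip,'tip world',Rw@tip+tw,'tcp',tw,'axis world',Rw@R0@Ro.from_rotvec(s.x[3:]).as_matrix()[:,2])
    return tip
E
python3 - <<'E'
from rodfit import *
t=lambda u,v:(u/5+255,v/5+170)
a=.009
rodfit('w9',[(t(48,490),(-a,a,.025)),(t(255,490),(a,a,.025)),(t(252,685),(a,-a,.025)),(t(50,685),(-a,-a,.025)),(t(65,283),(-a,a,-.025)),(t(233,283),(a,a,-.025)),(t(146,102),(0,.005,-.12))])
s=(130/8+355,593/8+190)
c,v=ray('s9',s); print('scene tip at z', onz('s9',s,.14),onz('s9',s,.135))
w=(146/5+255,102/5+170)
print('tri',tri([('s9',s),('w9',w)]))
print(onz('w9',w,.141))
E
```

```text
q [ 0.0002  0.0045 -0.0052  0.0249  0.0043 -0.0026]
[[-1.0, 0.5], [1.1, 0.5], [0.8, -0.7], [-0.7, -0.7], [0.4, 0.0], [-0.4, 0.1], [0.0, 0.1]]
tip tool [-0.0003  0.0015  0.1147] tip world [0.4956 0.2899 0.1347] tcp [0.4983 0.2934 0.2494] axis world [ 0.0177 -0.0077  0.9998]
scene tip at z [0.4949 0.2959 0.14  ] [0.49   0.2917 0.135 ]
tri [0.4968 0.297  0.1418]
[0.497  0.2964 0.141 ]
```

```bash
sed -i "s/s=least_squares(res,/resw=lambda q:np.append(res(q),(q[2]+.011)*2000)\n    s=least_squares(resw,/" rodfit.py
python3 - <<'E'
from rodfit import *
t=lambda u,v:(u/5+255,v/5+170)
a=.009
P=[(t(48,490),(-a,a,.025)),(t(255,490),(a,a,.025)),(t(252,685),(a,-a,.025)),(t(50,685),(-a,-a,.025)),(t(65,283),(-a,a,-.025)),(t(233,283),(a,a,-.025)),(t(146,102),(0,.005,-.12))]
rodfit('w9',P)
rodfit('w9',P[:2]+P[4:])
E
python3 die.py 0.002 0 0.25 -21
```

```text
q [ 0.0002  0.002  -0.0107  0.0117  0.0043 -0.0027]
[[-1.9, -0.1], [2.0, -0.1], [1.7, 0.6], [-1.6, 0.6], [-0.1, -0.6], [0.1, -0.6], [0.0, 0.4]]
tip tool [-0.0003  0.0005  0.1093] tip world [0.4959 0.291  0.1401] tcp [0.4983 0.2934 0.2494] axis world [0.0203 0.0052 0.9998]
q [ 0.0002  0.002  -0.0109  0.0124  0.0043 -0.0023]
[[-1.9, 0.2], [2.1, 0.2], [-0.2, -0.4], [0.1, -0.4], [0.0, 0.5]]
tip tool [-0.0003  0.0005  0.1091] tip world [0.4959 0.291  0.1403] tcp [0.4983 0.2934 0.2494] axis world [0.0202 0.0046 0.9998]
clk 17.25 die xyz mm [ 36.6 238.1] 249.0 zax die [-0.0218 -0.0143] shift cm [ 5.43 23.43  0.32] turn -0.32 F [-0.1  0.2 -0.2] w 0.0172
```

```bash
cat > tip.py <<'E'
import sys
from h import *
D=[float(v) for v in open('die.txt').read().split()]
tt=np.array([float(v) for v in open('tip.txt').read().split()])
c,s=np.cos(D[2]),np.sin(D[2]);M=np.array([[c,-s],[s,c]])
o=r.get_obs();R=Ro.from_rotvec(o['orientation']).as_matrix()
x,y,z=map(float,sys.argv[1:4])
tip=o['tcp_pos']+R@tt
cur=M.T@(tip[:2]-D[:2])
d=R.T@(np.array([*(M@[x,y]+D[:2]),z])-tip)*100
yaw=np.degrees(np.arctan2(R[1,0],R[0,0]))
print('clk %.2f'%o['clock'],'tip die mm',(cur*1000).round(1),(tip[2]*1000).round(1),'zax',R[:2,2].round(4),'yaw %.1f'%yaw,'shift cm',d.round(2),'F',o['contact_force'].round(1),'w %.4f'%o['grip_width'])
E
echo -0.0003 0.0005 0.1092 > tip.txt
python3 -m pendant '0.5 2.4 0 0;0.5 2.4 0 0;0.5 2.4 0 0;0.5 2.4 0 0;0.5 2.4 0 0;0.5 2.4 0 0;0.5 2.4 0 0;0.5 2 0 0'
python3 tip.py 0 0 0.14
```

```text
clock: 17.92
tcp_pos: [0.4981, 0.0996, 0.248]
orientation: [3.104, -0.285, -0.035]
contact_force: [0.7, 1.1, -2.3]
grip_width: 0.0169
clk 17.92 tip die mm [-0.9 45.2] 138.9 zax [-0.0247 -0.0216] yaw -10.5 shift cm [ 1.67  4.2  -0.03] F [ 0.7  1.1 -2.3] w 0.0169
```

```bash

python3 -m pendant '0.5 1.2 0 0;0.5 1.2 0 0;0.3 0.8 0 0;0 0 0 0;0 0 0 0;0 0 0 0'
python3 tip.py 0 0 0.12
python3 -c "
from h import *
snap('wrist','w10')"
```

```text
clock: 18.42
tcp_pos: [0.5032, 0.0581, 0.2472]
orientation: [3.102, -0.3, -0.041]
contact_force: [-0.4, -0.5, -1.1]
grip_width: 0.0168
clk 18.42 tip die mm [-3.5  3.3] 138.1 zax [-0.0283 -0.0227] yaw -11.1 shift cm [0.49 0.14 1.8 ] F [-0.4 -0.5 -1.1] w 0.0168
```

View pics/w10.png

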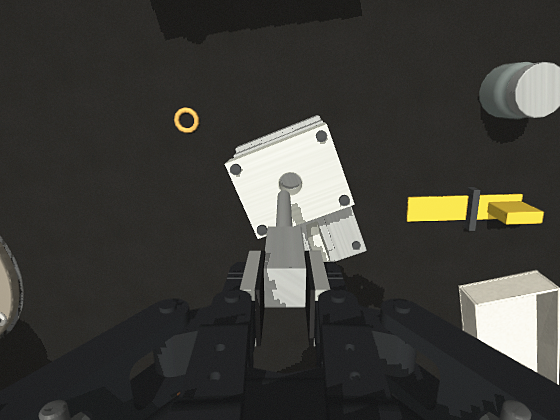

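```bash

python3 -m pendant '0.3 0.1 0.7 0;0.2 0.05 0.7 0;0 0 0.7 0;0 0 0.5 0;0 0 0 0;0 0 0 0'
python3 tip.py 0 0 0.10
python3 -c "
from h import *
snap('wrist','w11');crop('w11',210,100,380,310,3.5,'c15')"
```

```text
clock: 18.97
tcp_pos: [0.5068, 0.0588, 0.2169]
orientation: [3.102, -0.289, -0.044]
contact_force: [0.2, -0.3, -0.3]
grip_width: 0.0166
clk 18.97 tip die mm [-0.1  3.4] 107.8 zax [-0.0303 -0.0235] yaw -10.7 shift cm [0.15 0.29 0.78] F [ 0.2 -0.3 -0.3] w 0.0166
```

View pics/c15.png

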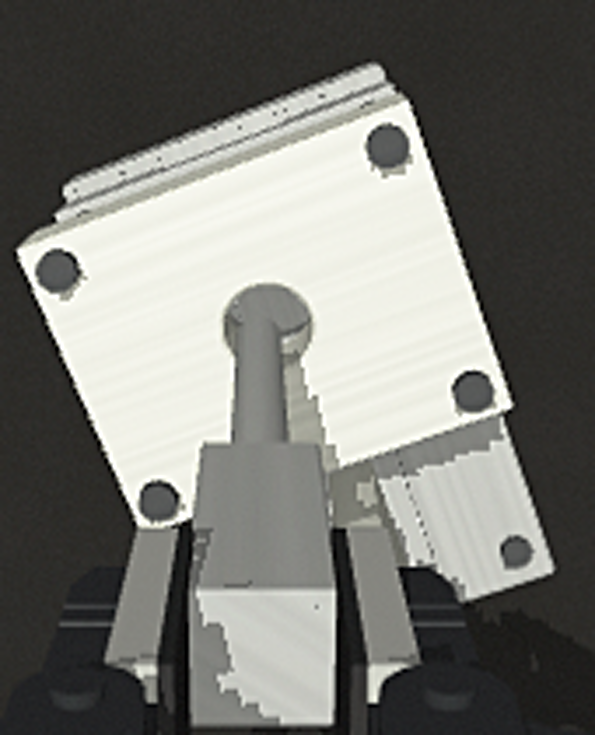

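```bash
python3 - <<'E'
from h import *
im=cv2.imread('pics/w11.png')[170:235,260:315]
im=cv2.convertScaleAbs(im,alpha=1.6,beta=-60)
cv2.imwrite('pics/c16.png',cv2.resize(im,None,fx=11,fy=9,interpolation=cv2.INTER_CUBIC) if 0 else cv2.resize(im,None,fx=9,fy=9,interpolation=cv2.INTER_CUBIC))
E
python3 - <<'E'
from fit import *
t=lambda u,v:(u/3.5+210,v/3.5+100)
fit([('w11',t(411,100),(.05,.04,.086)),('w11',t(18,247),(-.05,.04,.086)),('w11',t(511,408),(.05,-.04,.086)),('w11',t(138,525),(-.05,-.04,.086))],[.504,.0525,.176])
print(proj('w11',[.5038,.0525,.086]))
E
```

```text
[0.50385642 0.05257579 0.16399467] deg 9.396202232626727
[[0.1, -0.1], [-0.5, -0.9], [0.1, 0.1], [0.2, 1.7]]
[[286.38279718 193.59099534]]
```

View pics/c16.png

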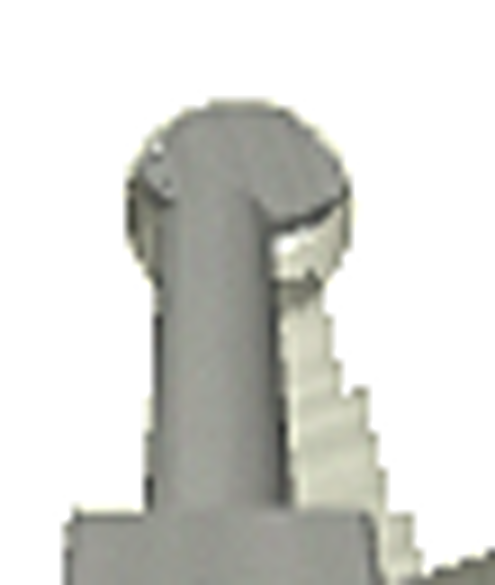

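```bash
python3 - <<'E'
from h import *
d=np.load('pics/w11.npz');he=d['hand_eye'];Rc=he[:3,:3].T;tc=-Rc@he[:3,3]
f=lambda X:cv2.projectPoints(np.atleast_2d(np.array(X,float)),cv2.Rodrigues(Rc)[0],tc,K(d),d['dist_coeffs'])[0][:,0]
p=f([[-.0003,-.0045,.1092],[-.0003,.0005,.1092],[-.0053,.0005,.1092],[.0047,.0005,.1092]])
print(p,(p-[260,170])*9)
p9=f([[-.0003,-.0045,.1092]]);print((p9-[255,170])*5)
E
```

```text
[[284.21245397 190.80328332]
 [284.21596796 196.93453235]
 [277.92805572 196.93620435]
 [290.50399918 196.93307392]] [[217.91208569 187.22954992]
 [217.94371165 242.41079112]
 [161.35250146 242.42583911]
 [274.53599262 242.39766529]]
[[146.06226983 104.01641662]]
```

```bash

python3 -m pendant '0.15 0.3 0.3 0;0 0 0.3 0;0 0 0 0;0 0 0 0'
python3 tip.py 0 0 0.095

```

```text
clock: 19.35
tcp_pos: [0.508, 0.0551, 0.2109]
orientation: [3.102, -0.289, -0.042]
contact_force: [0.5, 0.0, -1.5]
grip_width: 0.0171
clk 19.35 tip die mm [ 0.5 -0.5] 101.8 zax [-0.0294 -0.023 ] yaw -10.7 shift cm [-0.05 -0.04  0.68] F [ 0.5  0.  -1.5] w 0.0171
```

```bash

python3 -m pendant '-0.05 -0.04 0.5 0;0 0 0.2 0;0 0 0 0;0 0 0 0'
python3 tip.py 0 0 0.085
python3 - <<'E'
from h import *
snap('wrist','w12')
im=cv2.imread('pics/w12.png')[165:245,250:320]
im=cv2.convertScaleAbs(im,alpha=1.6,beta=-60)
cv2.imwrite('pics/c17.png',cv2.resize(im,None,fx=8,fy=7 if 0 else 8,interpolation=cv2.INTER_CUBIC)[:600])
d=np.load('pics/w12.npz');he=d['hand_eye'];Rc=he[:3,:3].T;tc=-Rc@he[:3,3]
f=lambda X:cv2.projectPoints(np.atleast_2d(np.array(X,float)),cv2.Rodrigues(Rc)[0],tc,K(d),d['dist_coeffs'])[0][:,0]
a=np.linspace(0,2*np.pi,8,endpoint=False)
print('tip', (f([[-.0003,-.0045,.1092]])-[250,165])*8)
print('hole',((proj('w12',np.c_[.5038+.011*np.cos(a),.0525+.011*np.sin(a),0*a+.086])-[250,165])*8).round())
E
```

```text
clock: 19.68
tcp_pos: [0.5074, 0.0555, 0.2034]
orientation: [3.103, -0.289, -0.042]
contact_force: [-0.2, 0.2, -1.6]
grip_width: 0.0167
clk 19.68 tip die mm [0.1 0.1] 94.3 zax [-0.0289 -0.0225] yaw -10.7 shift cm [ 0.02 -0.01  0.93] F [-0.2  0.2 -1.6] w 0.0167
tip [[273.70101944 206.42034918]]
hole [[381. 216.]
 [336. 149.]
 [255. 132.]
 [186. 175.]
 [170. 253.]
 [215. 320.]
 [295. 336.]
 [364. 294.]]
```

View pics/c17.png

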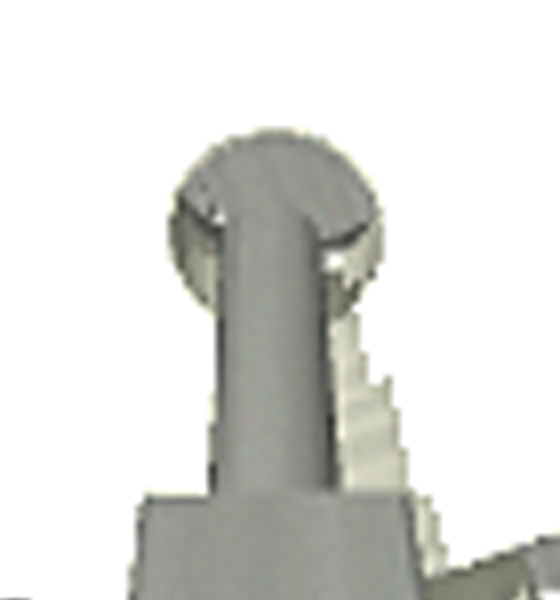

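```bash

python3 -m pendant '0.03 0 0.4 0;0.01 0.01 0.4 0;0.01 0.01 0.4 0;0 0 0 0'
python3 tip.py 0 0 0.03
```

```text
clock: 20.07
tcp_pos: [0.5077, 0.0551, 0.1905]
orientation: [3.103, -0.289, -0.041]
contact_force: [0.3, 0.6, -2.0]
grip_width: 0.0167
clk 20.07 tip die mm [ 0.4 -0.3] 81.3 zax [-0.0283 -0.0222] yaw -10.7 shift cm [ 0.07 -0.15  5.13] F [ 0.3  0.6 -2. ] w 0.0167
```

```bash

python3 -m pendant '0 -0.03 0.4 0;0 -0.01 0.4 0;0.01 -0.01 0.4 0;0.01 -0.01 0.4 0;0 0 0 0'
python3 tip.py 0 0 0.03
python3 -m pendant '0 -0.03 0.4 0;0 -0.01 0.4 0;0.01 -0.01 0.4 0;0 0 0 0'
python3 tip.py 0 0 0.03
```

```text
clock: 20.48
tcp_pos: [0.5074, 0.0553, 0.1723]
orientation: [3.103, -0.289, -0.042]
contact_force: [-0.0, 0.2, -1.8]
grip_width: 0.0169
clk 20.48 tip die mm [ 0.  -0.1] 63.2 zax [-0.0288 -0.0225] yaw -10.7 shift cm [ 0.07 -0.1   3.32] F [-0.   0.2 -1.8] w 0.0169
clock: 20.82
tcp_pos: [0.5073, 0.0555, 0.159]
orientation: [3.103, -0.289, -0.042]
contact_force: [0.6, 1.0, -2.0]
grip_width: 0.0171
clk 20.82 tip die mm [-0.1  0.1] 49.8 zax [-0.0289 -0.0226] yaw -10.7 shift cm [ 0.06 -0.05  1.98] F [ 0.6  1.  -2. ] w 0.0171
```

```bash
python3 -c "
from h import *
snap('scene','s13');crop('s13',255,170,345,275,7,'c18')
print((proj('s13',[[.5038,.0525,.05],[.5038,.0525,.061],[.5038,.0525,.036]])-[255,170])*7)
snap('wrist','w13');crop('w13',220,100,360,310,3.5,'c19')"
```

```text
[[344.69848241 518.14393311]
 [346.0608299  495.96143295]
 [342.98213257 546.08295473]]
```

View pics/c18.png

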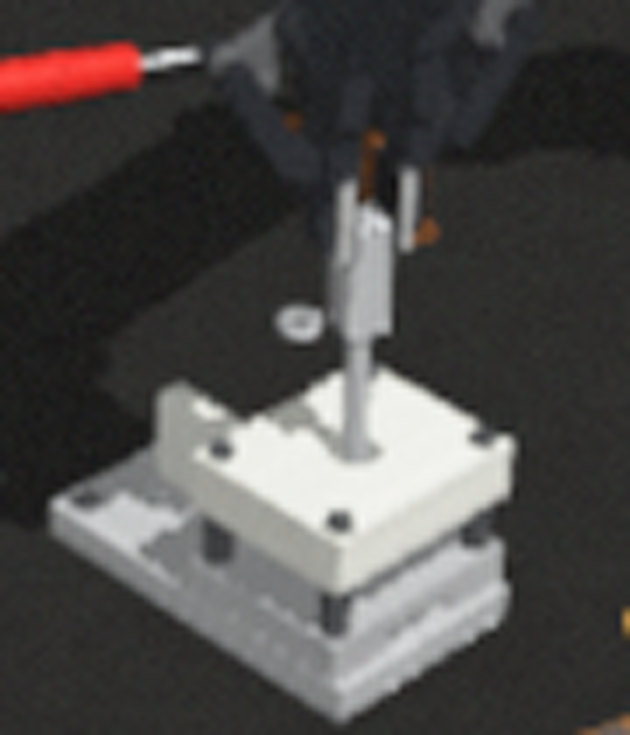

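View pics/c19.png

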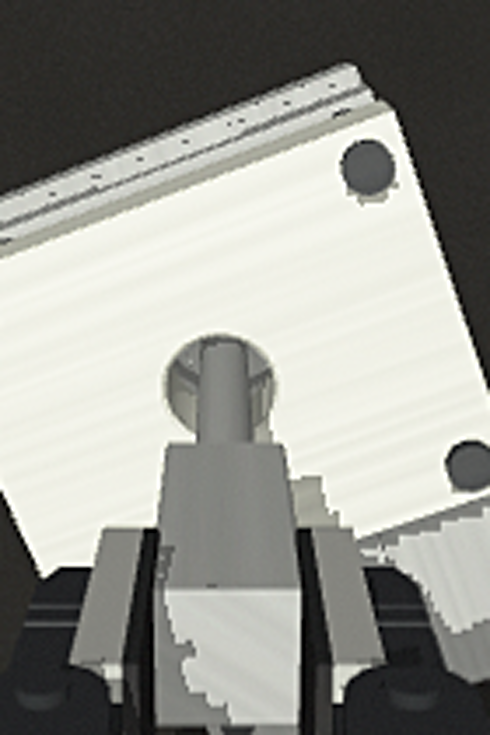

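```bash

python3 -m pendant '0.02 -0.03 0.4 0;0.01 -0.01 0.4 0;0.01 -0.01 0.4 0;0 0 0 0'
python3 tip.py 0 0 0.0295
python3 -m pendant '0.01 -0.01 0.35 0;0.01 -0.01 0.2 0;0 0 0 0;0 0 0 0'
python3 tip.py 0 0 0.0295
```

```text
clock: 21.25
tcp_pos: [0.5084, 0.0558, 0.1469]
orientation: [3.104, -0.289, -0.039]
contact_force: [-1.1, 0.2, -1.1]
grip_width: 0.0168
clk 21.25 tip die mm [1.3 0.3] 37.8 zax [-0.0268 -0.0219] yaw -10.6 shift cm [-0.1   0.05  0.84] F [-1.1  0.2 -1.1] w 0.0168
clock: 21.58
tcp_pos: [0.5083, 0.0558, 0.1405]
orientation: [3.103, -0.289, -0.039]
contact_force: [-0.2, -0.4, -0.6]
grip_width: 0.0166
clk 21.58 tip die mm [1.2 0.2] 31.4 zax [-0.0274 -0.0222] yaw -10.7 shift cm [-0.1   0.06  0.19] F [-0.2 -0.4 -0.6] w 0.0166
```

```bash

python3 -m pendant '-0.1 0.05 0.15 0;0 0 0 0;0 0 0 0'
python3 tip.py 0 0 0.0295
python3 -m pendant '0 0 0 0;0 0 0 0;0 0 0 0;0 0 0 0;0 0 0 0;0 0 0 0'
python3 tip.py 0 0 0.0295
python3 -c "
from h import *
snap('wrist','w14');crop('w14',220,100,360,310,3.5,'c20')
print(r.get_obs()['qvel'].round(4))
a=np.linspace(0,2*np.pi,8,endpoint=False)
print('hole',((proj('w14',np.c_[.5038+.011*np.cos(a),.0525+.011*np.sin(a),0*a+.086])-[220,100])*3.5).round().tolist())"
python3 tip.py 0 0 0.0295
```

```text
clock: 21.83
tcp_pos: [0.5073, 0.0554, 0.1391]
orientation: [3.103, -0.289, -0.039]
contact_force: [0.2, -1.1, -0.7]
grip_width: 0.0168
clk 21.83 tip die mm [ 0.2 -0. ] 29.9 zax [-0.027  -0.0221] yaw -10.7 shift cm [-0.01  0.    0.05] F [ 0.2 -1.1 -0.7] w 0.0168
clock: 22.33
tcp_pos: [0.5075, 0.0555, 0.1394]
orientation: [3.104, -0.289, -0.038]
contact_force: [0.5, -0.1, -1.5]
grip_width: 0.0165
clk 22.33 tip die mm [0.5 0.1] 30.3 zax [-0.0263 -0.0217] yaw -10.7 shift cm [-0.04  0.02  0.08] F [ 0.5 -0.1 -1.5] w 0.0165
[-0.0004  0.0006 -0.0001  0.0016 -0.0013  0.0013 -0.0007]
hole [[274.0, 411.0], [250.0, 375.0], [204.0, 365.0], [166.0, 389.0], [157.0, 431.0], [183.0, 467.0], [227.0, 476.0], [265.0, 453.0]]
clk 22.38 tip die mm [0.4 0. ] 30.3 zax [-0.0264 -0.0218] yaw -10.7 shift cm [-0.04  0.02  0.08] F [-0.6  0.2 -1.3] w 0.0172
```

View pics/c20.png

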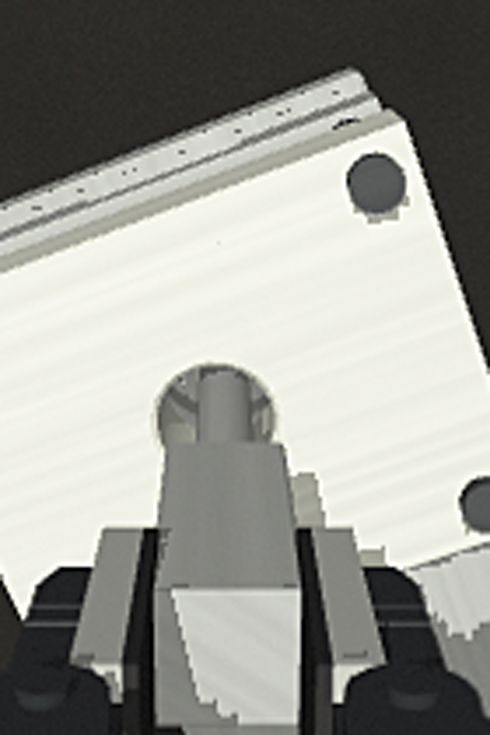

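```bash
python3 -c "
from bench import r
r.hand_in()
print(r.get_obs()['clock'])"; python3 tip.py 0 0 0.0295
```

```text
the job is handed in; nothing more can be done
the job is handed in; nothing more can be done
the job is handed in; nothing more can be done
```

I slid the aluminium gauge into the slot until its stop met the plates, at about 11 N, and released it. I then took the square-grip rod from the rack's middle hole, lowered it through the guide hole and handed the job in at about 22.4 s while still holding it. No verdict was reported.

- **Gauge:** the wrist picture after release put the stop at about y = -40.5 mm and x within 0.5 mm of centre, inside the limits. I took no closer picture of it after that. It still stood at the plates in the scene view when the rod was being lowered.
- **Rod:** the tip was computed at 0.4 mm from the hole axis and 30 mm above the bench, with the arm nearly still. The last wrist picture showed the stem clear of the hole's wall, about 2 mm off centre at the upper mouth because of a small tilt. Force readings stayed within noise plus the rod's weight.
- **Disagreements:**
  - Pushing the stop home left the tool tilted, about 0.034 rad at the end. The rod leans about 0.03 rad, inside the 0.07 limit.
  - The scene camera put the die set about 4 mm off in y from the other two, so I relied on the wrist camera.
  - The first wrist fit of the rod's height in the grip was off by about 6 mm. I fixed that height from where the grip had rested on the rack, and the tip then appeared where predicted.

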